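# Hardness check on a 3D-printed test plate

## Robot

A 7-joint arm with a two-finger parallel gripper is mounted at the origin on the work surface. World frame = base frame: x ahead of the robot, y to its left, z up, the work surface at z = 0. Lengths are in m, angles in rad, forces in N, time in s.
With the tool pointing down it reaches from about 0.425 to 0.925 m from the base axis. Payload 6.8 kg.
Tool frame: the origin (TCP) lies at the very end of the fingers, on their centre line; the grasp point (between the pads) lies 19 mm behind it; z points along the fingers, y is the line along which they close (so a half turn about z gives the same grasp; the last joint's range is limited). The gripper opens to 85 mm and grips with 20 to 120 N. Pads are 22 mm wide; open, the fingers measure 114 mm over their backs; the gripper's body (76 mm by 85 mm) begins 54 mm behind the grasp point. The pads swing forward as they close: fully open they stand 13 mm farther back than shut.
Start: joints at [-1.386, 0.477, 0.022, 1.555, -0.011, 1.109, -0.083], TCP at [0.195, 0.646, 0.21] pointing down, gripper open.
Joint ranges: [-2.96, 2.96], [-0.34, 2.1], [-1.41, 1.46], [0.24, 2.44], [-1.37, 4.51], [0.17, 1.92], [-2.96, 2.96]. Speed limits (rad/s): [2.39, 2.39, 3.14, 3.14, 3.14, 3.14, 3.14].

## Interface

Orientations are given as a rotation vector (axis times angle).
In Python, from bench import get_obs, grab_frame, hand_in gives the robot as it stands.
- The arm moves only by the tool drive_tool, never from a script. Its argument "rows" is a list of rows, each an object with "offset": the shift along the tool's x, y, z as a fraction of full scale, a list of three; "rotation": the turn, a rotation vector about the tool's x, y, z as a fraction of full scale, a list of three; "claw": the opening, from 0 (shut) to 1 (fully open). In form: [{"offset": [tx, ty, tz], "rotation": [wx, wy, wz], "claw": claw}, ...]. A call has 1 to 20 rows; each row is the pose to reach, as a shift and turn from the pose commanded when the call began, along the tool's axes at that moment; what a row does not reach only later rows make up. Full scale, the value 1, is 0.15 m for a shift and 2 rad for a turn. A row lasts 1/12 s, in which the tool goes at most 41.7 mm and 7.16 degrees, less where a joint would pass 70% of its speed; a pose out of reach is approached as far as the arm can. A call with a number of a shift or a turn outside -1 to 1 is refused whole. A call with a gripper value outside its range is refused whole. The fingers move at their own pace and stop on an object; "force" is the grip in N (left out, the last holds). Time passes only in rows, so rows that repeat a pose let the fingers close. It gives the time, the measured TCP pose, the force, the opening and the grip force at its end, in the units of the state.
- get_obs(): the state, without advancing time (a new reading comes with each control period).
- grab_frame(name): name is "side" or "top"; returns a dict with "frame" (400x640x3 uint8, red, green, blue), "z_map" (400x640 float32, m along the optical axis (not along the pixel's ray), 0 where there is no reading), "vfov" (degrees; the focal length in pixels is half the picture's height over the tangent of half this angle, whatever the lens; pixels are square), "cx", "cy" (the principal point, pixels), "R" (3x3) and "t" (3): a world point X has camera coordinates R X + t. Camera axes: x right, y down, z forward; pixel columns grow to the right and rows downward; lengths in m; the calibration is good to about 2 mm. A picture is of the moment at which its call begins.
- hand_in(): hands the job in; it is judged then, once.
The state is a dict: "clock": time; "joints": joint angles; "qvel": joint speeds; "tau": joint torques, N m; "tcp_pos": TCP position; "orientation": TCP orientation; "contact_force": force on the tool from outside, world axes, zero at the start; "moment": the same for the moment, N m; "grip_width": finger opening in m; "gripper_force": force on a finger pad.
Only numpy, scipy, OpenCV 4.12 (cv2) and the standard library are available. Lean on these libraries where they do the work, as an engineer would, in place of code of your own. Each camera call takes 0.05 s, during which the arm holds its last target. There are 200 camera calls.

## Task

Lay the white printed test plate flat on the steel anvil block with its edges in line with the block's (do not drop it on) and let go of it. Then take the spring-tipped hardness tester out of its leaning stand and hold it upright with its tip inside the ring marked on the plate, pressed lightly so that the spring tip is about half way in. Finish while still holding it there like that, with the plate still in line, and leave the other things on the desk alone.

Things in the scene. Friction and masses are not known exactly. Their poses are not given: they have to be found in the camera images.
- coupon: Test plate: loose white printed rectangular plate, 80 (x) by 50 (y) by 12 (z) mm, 35 to 70 g, lying flat on the desk. Origin at the centre of its underside, x along its length, z up. Either way round on the anvil is fine.
- mark (a point): Centre of the black ring drawn on the plate's top face (clear diameter inside about 16 mm): on the plate's long centre line, 20 mm from the plate's centre towards its +x end, 12 mm above its underside.
- anvil: Anvil: plain steel block fixed on the desk, 80 (x) by 50 (y) by 30 (z) mm, the same outline as the test plate. Origin at the centre of its underside, x along its length, z up.
- anvil_top (a point): Centre of the anvil's flat top face, 30 mm above the desk.
- stand: Tester stand, fixed, grey: base 110 (x) x 80 (y) x 10 (z) mm, origin at the centre of its underside. On it a 64 x 64 x 20 mm block tilted 25 degrees, so the tester leans with its top towards the stand's -x (roughly to the robot). A 21 mm hole goes through the block; the centre of its upper mouth is 15 mm to -x of the origin, 75 mm up.
- probe: Hardness tester: loose pen-shaped tool, 0.11 to 0.16 kg, leaning in the stand; lift out 54 mm along its axis. Its z: along the axis, tip to top; origin: underside of the collar. Steel collar 40 mm across, z 0 to 6 mm, rests on the tilted block. Black grip barrel 26 mm across, z 6 to 65, button on top to 68. Steel shaft 18 mm across down to z -40, then spring tip 6 mm across to -54.
- tip (a point): End of the tester's spring tip, on its axis; 54 mm below the tester's origin (along its axis) when not pressed.
- plunger (a joint): How far the spring tip is pressed into the tester, m: 0 is fully out, 0.012 is the stop. Spring: about 1 N to start moving, then 0.35 N per mm (about 3 N half way, 5.3 N at the stop).
- cap_a: Bystander: yellow printed round cap, 52 mm across, 12 mm high, lying on the desk; origin at the centre of its underside. Leave alone.
- cap_b: Bystander: the other yellow printed cap, same shape and size. Leave alone.
- scraper: Bystander: print scraper (spatula) lying on the desk. Leave alone.
- glue: Bystander: small white glue bottle with a black cap, 28 mm across and 85 mm high, standing on the desk; origin at the centre of its underside. Leave alone.
Not all that is in view belongs to the job. Leave any red or yellow look-alike of the anvil alone.

How it is judged:
On the way, in this order (a step that is already met when the one before it is completed fails the run):
1. the test plate lies on the anvil, in line with it, let go (horizontal distance between coupon and anvil_top below 0.006 m and angle between the x axis of coupon and the x axis of anvil, either way round below 0.1 rad and z of coupon in the frame of anvil_top between -0.003 and 0.003 m and angle between coupon's own z axis and vertical below 0.05 rad and contact force between the fingers and coupon below 0.1 N), for 0.2 s.
2. the tester is out of its stand, held by the fingers (z of tip in the frame of stand above 0.08 m and contact force between the fingers and probe above 1 N), for 0.1 s.
At the end, for the whole second after the job is handed in: Plate flat on the anvil (centre within 6 mm, edges within 0.1 rad), untouched by the fingers; the fingers hold the tester upright (within 0.12 rad), tip within 8 mm of the ring's centre and pressed in 2.5 to 9.5 mm of 12, force on the plate 1 to 7 N, all at rest (all of step 1 and contact force between the fingers and probe above 1 N and angle between probe's own z axis and vertical below 0.12 rad and horizontal distance between tip and mark below 0.008 m and z of tip in the frame of mark between -0.002 and 0.002 m and value of joint plunger between 0.0025 and 0.0095 m and contact force between probe and coupon between 1 and 7 N and contact force between probe and stand below 0.1 N and linear speed of each of probe, coupon below 0.02 m/s); the arm keeps its last pose, push and grip.
It fails at once if the tester is jabbed into the plate (over 15 N) (contact force between probe and coupon above 15 N).
It fails at once if the plate is dropped (linear speed of coupon above 0.5 m/s and contact force between the fingers and coupon below 0.1 N).
It fails at once if a bystander is disturbed (moved over 20 mm) (distance of any of cap_a, cap_b, scraper, glue from where it was at the start of the episode above 0.02 m).
It also fails if it takes over 58 s, if anything falls off the work surface, if the arm or the gripper's body presses on something with over 40 N, if the wrist force passes 120 N, or if a joint passes its speed limit or range.

## Working session

There is one attempt and no reset: what is moved stays moved. The work goes in short steps, Python scripts to look and compute and a tool call to move; the robot and the scene stay as the last step left them, time stands still between calls to the robot, and variables do not carry over. Pictures are saved under pics/ and viewed, at most 10 in all, crops included, and the job is handed in when it is done.

Besides the shell and the picture viewer there is one more tool, called after ">>>" in YAML: its name, and indented under it one key for each argument. drive_tool: Moves the arm, as the interface text tells. Its arguments: {"type":"object","properties":{"rows":{"type":"array","items":{"type":"object","properties":{"offset":{"type":"array","items":{"type":"number"}},"rotation":{"type":"array","items":{"type":"number"}},"claw":{"type":"number"}}}},"force":{"type":"number"}},"required":["rows"]}

```bash
mkdir -p pics
cat > h.py <<'E'
import numpy as np, cv2
from bench import get_obs, grab_frame
from scipy.spatial.transform import Rotation as Ro
def cloud(f):
    z=f["z_map"];h,w=z.shape;fl=h/2/np.tan(np.radians(f["vfov"])/2)
    u,v=np.meshgrid(np.arange(w),np.arange(h))
    c=np.stack([(u-f["cx"])/fl*z,(v-f["cy"])/fl*z,z],-1)
    return (c-np.array(f["t"]))@np.array(f["R"])
E
python3 - <<'E'
from h import *
o=get_obs()
print({k:np.round(v,3) for k,v in o.items()})
for n in("top","side"):
    f=grab_frame(n); np.savez(n+"0.npz",**f); cv2.imwrite(f"pics/{n}0.png",f["frame"][...,::-1])
    print(n,f["vfov"],f["cx"],f["cy"],np.round(f["R"],3).tolist(),f["t"],(f["z_map"]==0).mean())
E
```

```text
{'clock': np.float64(0.0), 'joints': array([-1.386,  0.478,  0.022,  1.556, -0.011,  1.109, -0.083]), 'qvel': array([ 0.002, -0.001,  0.   , -0.002, -0.   ,  0.001, -0.001]), 'tau': array([-0.0000e+00, -5.9646e+01,  1.6080e+00, -2.8120e+01,  1.2000e-02,
        9.0000e-03, -0.0000e+00]), 'tcp_pos': array([0.195, 0.646, 0.209]), 'orientation': array([-4.580e-01, -3.108e+00,  3.000e-03]), 'contact_force': array([-0.457, -0.289, -0.346]), 'moment': array([-0.016, -0.015, -0.018]), 'gripper_force': np.float64(0.0), 'grip_width': np.float64(0.085)}
top 55.31535798094386 321.36800712711073 197.83011108307505 [[0.005, -1.0, 0.013], [-0.994, -0.007, -0.107], [0.107, -0.012, -0.994]] [-0.01075523  0.57883497  0.9665949 ] 0.00386328125
side 48.71356942440333 320.4757266742032 200.67909986855045 [[0.794, -0.607, 0.019], [-0.399, -0.545, -0.738], [0.458, 0.578, -0.675]] [-0.47802884  0.28906147  0.82462803] 0.004015625
```

View pics/top0.png

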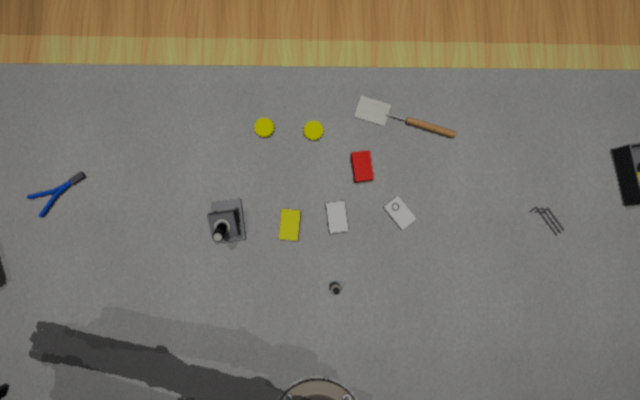

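View pics/side0.png

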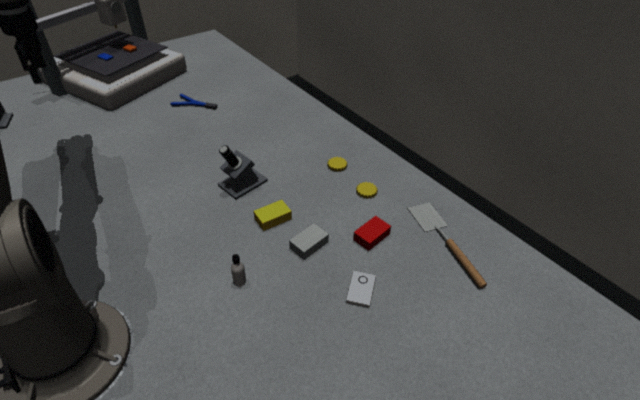

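The top view has the ringed white plate at (400,213) and a plain light-grey block at (337,217). Things that could be mistaken for them:
- **Plate:** the scraper blade (373,110) and the light-grey block (337,217). Only (400,213) has the ring.
- **Anvil:** red block (362,166) and yellow block (290,225). The grey one at (337,217) is the plain steel block.

The stand is at (227,222), with the tester's top at (217,236), and the glue bottle is at (335,288).

```bash
cat >> h.py <<'E'
def ray(f,uv,z):
    R=np.array(f["R"]);t=np.array(f["t"]);fl=200/np.tan(np.radians(float(f["vfov"]))/2)
    uv=np.atleast_2d(uv).astype(float)
    d=np.c_[(uv[:,0]-f["cx"])/fl,(uv[:,1]-f["cy"])/fl,np.ones(len(uv))]@R
    c=-R.T@t
    return c+d*((z-c[2])/d[:,2])[:,None]
def proj(f,X):
    R=np.array(f["R"]);t=np.array(f["t"]);fl=200/np.tan(np.radians(float(f["vfov"]))/2)
    c=np.atleast_2d(X)@R.T+t
    return np.c_[c[:,0]/c[:,2]*fl+f["cx"],c[:,1]/c[:,2]*fl+f["cy"]]
def face(f,seed,z,tol=14):
    "top-face rectangle from a flood fill on the picture, put on the plane z"
    g=cv2.cvtColor(f["frame"],cv2.COLOR_RGB2GRAY)
    g=cv2.resize(g,None,fx=4,fy=4,interpolation=cv2.INTER_CUBIC)
    x,y=[int(4*s) for s in seed]
    s0=np.median(g[y-6:y+7,x-6:x+7]); m=(abs(g.astype(float)-s0)<tol).astype(np.uint8)
    m=cv2.morphologyEx(m,cv2.MORPH_OPEN,np.ones((5,5)))
    n,l,st,_=cv2.connectedComponentsWithStats(m)
    c=max(cv2.findContours((l==l[y,x]).astype(np.uint8),cv2.RETR_EXTERNAL,cv2.CHAIN_APPROX_NONE)[0],key=cv2.contourArea)
    p=ray(f,(c[:,0]+.5)/4-.5,z)[:,:2]
    (cx,cy),(w,h),a=cv2.minAreaRect((p*1000).astype(np.float32))
    if w<h: w,h,a=h,w,a+90
    return np.round([cx,cy,w,h,(a+90)%180-90],1)
E
python3 - <<'E'
from h import *
T=dict(np.load("top0.npz"));S=dict(np.load("side0.npz"))
for n,f,seeds in(("top",T,dict(coupon=(405,218),anvil=(337,217))),("side",S,dict(coupon=(362,293),anvil=(308,238)))):
    P=cloud(f)
    for k,s in seeds.items():
        z=.012 if k=="coupon" else .03
        for tol in(25,35,50): print(n,k,tol,face(f,s,z,tol))
        print(" z depth",np.round(np.median(P[s[1]-3:s[1]+4,s[0]-3:s[0]+4].reshape(-1,3),0),4))
print("ring top",ray(T,(395.5,207),.012),"side",ray(S,(363,280),.012))
# stand cloud from both
for n,f,b in(("top",T,(200,195,250,250)),("side",S,(210,140,275,200))):
    P=cloud(f)[b[1]:b[3],b[0]:b[2]].reshape(-1,3);P=P[P[:,2]>.006]
    for a,c in((.006,.015),(.05,.09),(.09,.125),(.125,.16)):
        q=P[(P[:,2]>a)&(P[:,2]<c)]
        if len(q)>3: print(n,a,c,len(q),np.round(np.r_[np.percentile(q,3,0),np.percentile(q,97,0),q.mean(0)],3))
a=T["frame"][190:250,200:250];b=T["frame"][190:240,320:430]
c=S["frame"][135:205,205:275]
r=lambda i,k:cv2.resize(i,None,fx=k,fy=k,interpolation=cv2.INTER_CUBIC)
im=np.zeros((600,800,3),np.uint8)
x=r(b,7)[:300];im[:x.shape[0],:x.shape[1]]=x
x=r(a,5);x=x[:300];im[300:300+x.shape[0],:x.shape[1]]=x
x=r(c,4.2);x=x[:300];im[300:300+x.shape[0],300:300+x.shape[1]]=x
cv2.imwrite("pics/crop1.png",im[...,::-1])
E
```

```text
top coupon 25 [ 544.  -217.3   79.6   49.8   38.6]
top coupon 35 [ 554.8 -222.3   95.7   72.7   38.3]
top coupon 50 [ 603.4  -14.6 1784.  1080.2  -89.2]
 z depth [ 0.5285 -0.2303  0.0111]
top anvil 25 [531.2 -47.7  81.2  49.1   7.8]
top anvil 35 [642.2 -27.9 312.  171.9  -2.2]
top anvil 50 [ 601.1  -14.3 1752.2 1061.   -89.2]
 z depth [ 0.5291 -0.0484  0.029 ]
side coupon 25 [ 542.7 -218.2   79.8   48.9   38.7]
side coupon 35 [ 543.  -217.6   81.7   51.6   38.4]
side coupon 50 [ 475.1  260.9 1903.4  925.3  -90. ]
 z depth [ 0.5335 -0.2322  0.0127]
side anvil 25 [ 509.  -114.9  820.1  377.7   -1.3]
side anvil 35 [ 466.7  241.4 1860.2  904.9   90. ]
side anvil 50 [ 467.1  244.4 1865.7  907.6   89.9]
 z depth [ 0.5254 -0.0518  0.0303]
ring top [[ 0.5576667  -0.20521683  0.012     ]] side [[ 0.55791813 -0.20796123  0.012     ]]
top 0.006 0.015 502 [0.465 0.198 0.006 0.574 0.28  0.012 0.528 0.231 0.009]
top 0.05 0.09 569 [0.481 0.205 0.058 0.54  0.269 0.088 0.514 0.233 0.077]
top 0.09 0.125 81 [0.486 0.222 0.09  0.511 0.246 0.124 0.5   0.231 0.107]
top 0.125 0.16 119 [0.468 0.222 0.126 0.494 0.245 0.14  0.48  0.233 0.134]
side 0.006 0.015 522 [0.463 0.195 0.007 0.571 0.268 0.014 0.505 0.226 0.01 ]
side 0.05 0.09 544 [0.476 0.201 0.052 0.535 0.263 0.089 0.504 0.223 0.073]
side 0.09 0.125 115 [0.47  0.218 0.091 0.508 0.232 0.124 0.488 0.224 0.108]
side 0.125 0.16 93 [0.466 0.219 0.126 0.489 0.24  0.14  0.477 0.228 0.134]
```

View pics/crop1.png

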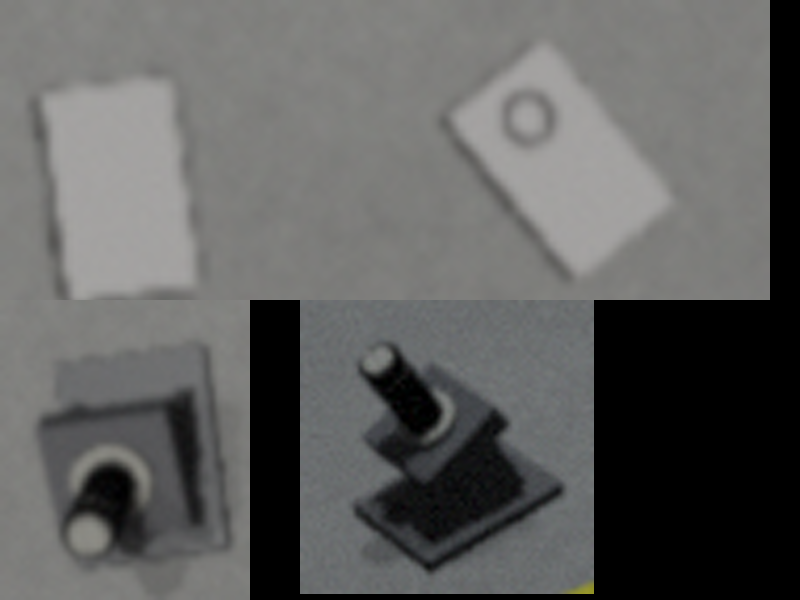

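The crop confirms it: the ring is on the plate at (395.5,207), and the plain steel-grey block is on the left. Measured faces are 80x50 mm, plate at (0.543,-0.218) yaw 38.6° and anvil at (0.531,-0.048) yaw 7.8°. Next I'll fit the stand and work out the first move.

```bash
cat >> h.py <<'E'
def down(yaw_y,tilt=0.):
    "tool pointing down, its y at world angle yaw_y (deg); tilt = lean of tool top, given as a rotation matrix afterwards"
    a=np.radians(yaw_y);y=np.array([np.cos(a),np.sin(a),0]);z=np.array([0,0,-1.]);x=np.cross(y,z)
    return Ro.from_matrix(np.stack([x,y,z],1))
def go(p,R):
    o=get_obs();c=Ro.from_rotvec(o["orientation"])
    print("offset",np.round(c.inv().apply(np.array(p)-o["tcp_pos"])/.15,4).tolist(),"rotation",np.round((c.inv()*R).as_rotvec()/2,4).tolist(),
      "| t %.2f tcp"%o["clock"],np.round(o["tcp_pos"],4),"q",np.round(o["joints"],2),"F",np.round(o["contact_force"],1),"w %.4f gf %.1f"%(o["grip_width"],o["gripper_force"]))
E
cat > fit.py <<'E'
from h import *
from scipy.optimize import least_squares
T=dict(np.load("top0.npz"));S=dict(np.load("side0.npz"))
box=lambda q,h:(lambda d:np.linalg.norm(np.maximum(d,0),axis=1)+np.minimum(d.max(1),0))(abs(q)-np.array(h))
def cyl(q,r,a,b):
    d=np.c_[np.hypot(q[:,0],q[:,1])-r,np.abs(q[:,2]-(a+b)/2)-(b-a)/2]
    return np.linalg.norm(np.maximum(d,0),axis=1)+np.minimum(d.max(1),0)
def sd(p,P):
    q=Ro.from_euler("z",-p[2]).apply(P-np.r_[p[:2],p[3]])
    b=box(q-[0,0,.005],(.055,.04,.005))
    r=Ro.from_euler("y",25,degrees=True).apply(q-[-.015,0,.075])  # undo the lean (-25 about y)
    k=box(r-[0,0,-.01],(.032,.032,.01))
    return np.min([b,k,cyl(r,.02,0,.006),cyl(r,.013,.006,.065),cyl(r,.01,.06,.068)],0)
g=[]
for f,b in((T,(200,190,250,250)),(S,(210,135,275,205))):
    P=cloud(f)[b[1]:b[3],b[0]:b[2]].reshape(-1,3);g.append(P[((P[:,2]>.05)&(P[:,2]<.16))|((P[:,2]>.007)&(P[:,2]<.013))])
for n,P in(("top",g[0]),("side",g[1]),("both",np.vstack(g))):
    s=least_squares(lambda p:sd(p,P),[.52,.235,0,0],loss="soft_l1",f_scale=.002)
    print(n,len(P),np.round(s.x,4),"rms",np.sqrt(np.median(sd(s.x,P)**2)).round(4))
P=cloud(S);m=(P[...,2]>.024)&(P[...,2]<.036)&(abs(P[...,0]-.531)<.05)&(abs(P[...,1]+.048)<.05)
print("anvil side",cv2.minAreaRect((P[m][:,:2]*1000).astype(np.float32)))
P=cloud(T);m=(P[...,2]>.024)&(P[...,2]<.036)&(abs(P[...,0]-.531)<.05)&(abs(P[...,1]+.048)<.05)
print("anvil top",cv2.minAreaRect((P[m][:,:2]*1000).astype(np.float32)))
E
python3 fit.py; python3 -c "
from h import *
go((.5433,-.2177,.1),down(-51.4))
o=get_obs();c=Ro.from_rotvec(o['orientation']);print(c.as_matrix().round(3))"
```

```text
top 1208 [ 0.5196  0.2401  0.1519 -0.0008] rms 0.0008
side 1219 [0.5181 0.2382 0.1468 0.0006] rms 0.0009
both 2427 [ 5.189e-01  2.387e-01  1.455e-01 -1.000e-04] rms 0.001
anvil side ((529.2852783203125, -49.770198822021484), (82.33070373535156, 53.61553192138672), 7.052951812744141)
anvil top ((531.1898193359375, -47.49793243408203), (79.70643615722656, 49.87083053588867), 7.42739200592041)
offset [-3.8864, -4.839, 0.7381] rotation [-0.0004, 0.001, 1.0876] | t 0.10 tcp [0.1947 0.6457 0.2094] q [-1.39  0.48  0.02  1.56 -0.01  1.11 -0.08] F [ 0.5  0.1 -0.2] w 0.0854 gf 0.0
[[-0.957  0.289 -0.   ]
 [ 0.289  0.957 -0.002]
 [-0.    -0.002 -1.   ]]
```

```bash
cat >> h.py <<'E'
def plan(p,R,n,bulge=0.,p0=None):
    "n equal calls to pose (p,R), each in its own starting tool frame"
    o=get_obs();c=Ro.from_rotvec(o["orientation"]);a=np.array(o["tcp_pos"]);p=np.array(p)
    d=(c.inv()*R).as_rotvec();x0=a;c0=c
    for i in range(1,n+1):
        s=i/n;x=a+(p-a)*s;x[:2]*=1+bulge*np.sin(np.pi*s);r=c*Ro.from_rotvec(d*s)
        print(i,np.round(c0.inv().apply(x-x0)/.15,3).tolist(),np.round((c0.inv()*r).as_rotvec()/2,3).tolist(),np.round(x,3));x0=x;c0=r
E
python3 -c "
from h import *
plan((.5433,-.2177,.2),down(-51.4),7,.06)"
```

```text
1 [-0.57, -0.592, 0.01] [-0.0, 0.0, 0.155] [0.251 0.536 0.208]
2 [-0.762, -0.432, 0.01] [-0.0, 0.0, 0.155] [0.308 0.418 0.207]
3 [-0.893, -0.216, 0.01] [-0.0, 0.0, 0.155] [0.364 0.292 0.205]
4 [-0.938, 0.036, 0.009] [-0.0, 0.0, 0.155] [0.417 0.161 0.204]
5 [-0.883, 0.286, 0.009] [-0.0, 0.0, 0.155] [0.465 0.03  0.203]
6 [-0.74, 0.499, 0.009] [-0.0, 0.0, 0.155] [ 0.506 -0.097  0.201]
7 [-0.535, 0.651, 0.009] [-0.0, 0.0, 0.155] [ 0.543 -0.218  0.2  ]
```

>>> drive_tool:
  rows:
    - {"offset": [-0.57,-0.59,0.01],"rotation": [0,0,0.155],"claw": 1}
    - {"offset": [-0.57,-0.59,0.01],"rotation": [0,0,0.155],"claw": 1}
    - {"offset": [-0.57,-0.59,0.01],"rotation": [0,0,0.155],"claw": 1}
  force: 40

```text
clock: 0.35
tcp_pos: [0.2514, 0.5351, 0.2079]
orientation: [0.941, 2.997, -0.002]
contact_force: [1.9, 0.1, -0.4]
grip_width: 0.0854
gripper_force: 0.0
```

>>> drive_tool:
  rows:
    - {"offset": [-0.76,-0.43,0.01],"rotation": [0,0,0.155],"claw": 1}
    - {"offset": [-0.76,-0.43,0.01],"rotation": [0,0,0.155],"claw": 1}
    - {"offset": [-0.76,-0.43,0.01],"rotation": [0,0,0.155],"claw": 1}

```text
clock: 0.6
tcp_pos: [0.3062, 0.4223, 0.207]
orientation: [-1.393, -2.816, 0.001]
contact_force: [1.8, 0.0, 0.1]
grip_width: 0.0855
gripper_force: 0.0
```

>>> drive_tool:
  rows:
    - {"offset": [-0.89,-0.22,0.01],"rotation": [0,0,0.155],"claw": 1}
    - {"offset": [-0.89,-0.22,0.01],"rotation": [0,0,0.155],"claw": 1}
    - {"offset": [-0.89,-0.22,0.01],"rotation": [0,0,0.155],"claw": 1}
    - {"offset": [-0.89,-0.22,0.01],"rotation": [0,0,0.155],"claw": 1}

```text
clock: 0.93
tcp_pos: [0.3634, 0.2921, 0.2056]
orientation: [1.816, 2.562, -0.003]
contact_force: [0.8, 0.0, -1.3]
grip_width: 0.0856
gripper_force: 0.0
```

>>> drive_tool:
  rows:
    - {"offset": [-0.94,0.04,0.01],"rotation": [0,0,0.155],"claw": 1}
    - {"offset": [-0.94,0.04,0.01],"rotation": [0,0,0.155],"claw": 1}
    - {"offset": [-0.94,0.04,0.01],"rotation": [0,0,0.155],"claw": 1}
    - {"offset": [-0.94,0.04,0.01],"rotation": [0,0,0.155],"claw": 1}

```text
clock: 1.27
tcp_pos: [0.4163, 0.1628, 0.2043]
orientation: [2.188, 2.253, -0.001]
contact_force: [0.8, -0.2, 1.0]
grip_width: 0.0851
gripper_force: 0.0
```

>>> drive_tool:
  rows:
    - {"offset": [-0.88,0.29,0.01],"rotation": [0,0,0.155],"claw": 1}
    - {"offset": [-0.88,0.29,0.01],"rotation": [0,0,0.155],"claw": 1}
    - {"offset": [-0.88,0.29,0.01],"rotation": [0,0,0.155],"claw": 1}
    - {"offset": [-0.88,0.29,0.01],"rotation": [0,0,0.155],"claw": 1}

```text
clock: 1.6
tcp_pos: [0.4647, 0.0323, 0.2032]
orientation: [2.509, 1.887, 0.0]
contact_force: [-0.7, -0.5, -0.2]
grip_width: 0.0853
gripper_force: 0.0
```

>>> drive_tool:
  rows:
    - {"offset": [-0.74,0.5,0.01],"rotation": [0,0,0.155],"claw": 1}
    - {"offset": [-0.74,0.5,0.01],"rotation": [0,0,0.155],"claw": 1}
    - {"offset": [-0.74,0.5,0.01],"rotation": [0,0,0.155],"claw": 1}
    - {"offset": [-0.74,0.5,0.01],"rotation": [0,0,0.155],"claw": 1}

```text
clock: 1.93
tcp_pos: [0.507, -0.0959, 0.2019]
orientation: [2.769, 1.476, -0.0]
contact_force: [0.2, 0.2, 0.2]
grip_width: 0.0856
gripper_force: 0.0
```

>>> drive_tool:
  rows:
    - {"offset": [-0.53,0.65,0.4],"rotation": [0,0,0.155],"claw": 1}
    - {"offset": [-0.53,0.65,0.4],"rotation": [0,0,0.155],"claw": 1}
    - {"offset": [-0.53,0.65,0.4],"rotation": [0,0,0.155],"claw": 1}
    - {"offset": [-0.53,0.65,0.4],"rotation": [0,0,0.155],"claw": 1}
    - {"offset": [-0.53,0.65,0.4],"rotation": [0,0,0.155],"claw": 1}

```text
clock: 2.35
tcp_pos: [0.5426, -0.2128, 0.1394]
orientation: [2.963, 1.039, -0.006]
contact_force: [-0.2, 0.2, -0.3]
grip_width: 0.0857
gripper_force: 0.0
```

```bash
python3 -c "
from h import *
go((.5433,-.2177,.045),down(-51.4))
go((.5433,-.2177,-.002),down(-51.4))"
```

```text
offset [-0.0141, 0.0288, 0.6293] rotation [-0.0001, 0.0021, 0.0005] | t 2.35 tcp [ 0.5426 -0.2128  0.1394] q [-0.29  0.5   0.74  1.88 -0.41  0.92 -0.25] F [-0.2  0.2 -0.3] w 0.0857 gf 0.0
offset [-0.0128, 0.0289, 0.9426] rotation [-0.0001, 0.0021, 0.0005] | t 2.35 tcp [ 0.5426 -0.2128  0.1394] q [-0.29  0.5   0.74  1.88 -0.41  0.92 -0.25] F [-0.2  0.2 -0.3] w 0.0857 gf 0.0
```

>>> drive_tool:
  rows:
    - {"offset": [-0.013,0.029,0.4],"rotation": [0,0.002,0],"claw": 0.7}
    - {"offset": [-0.013,0.029,0.6],"rotation": [0,0.002,0],"claw": 0.7}
    - {"offset": [-0.013,0.029,0.75],"rotation": [0,0.002,0],"claw": 0.7}
    - {"offset": [-0.013,0.029,0.75],"rotation": [0,0.002,0],"claw": 0.7}
    - {"offset": [-0.013,0.029,0.75],"rotation": [0,0.002,0],"claw": 0.7}

```text
clock: 2.77
tcp_pos: [0.5443, -0.2122, 0.0284]
orientation: [-2.958, -1.047, -0.003]
contact_force: [0.6, 0.5, 0.8]
grip_width: 0.0599
gripper_force: 0.0
```

Run:
```python
from h import *
go((.5433,-.2177,.001),down(-51.4))
f=grab_frame("side");cv2.imwrite("pics/s1.png",cv2.resize(f["frame"][170:330,260:460],None,fx=4,fy=3.75,interpolation=cv2.INTER_CUBIC)[...,::-1])
```

```text
offset [-0.0285, 0.0248, 0.1826] rotation [-0.0014, -0.0013, 0.0034] | t 2.77 tcp [ 0.5443 -0.2122  0.0284] q [-0.18  0.65  0.61  1.94 -0.55  0.73 -0.13] F [0.6 0.5 0.8] w 0.0599 gf 0.0
```

View pics/s1.png

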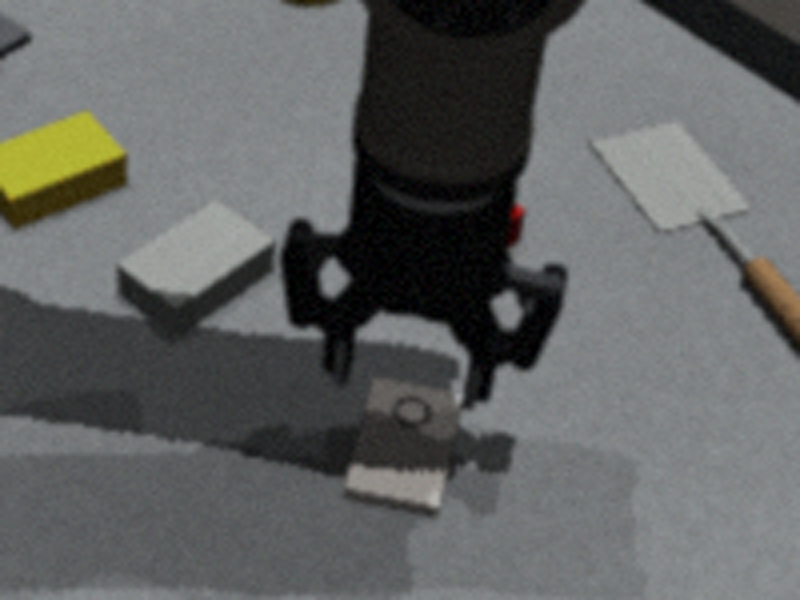

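The fingers straddle the plate, and the measured pose is still lagging, so I'll let it settle.

>>> drive_tool:
  rows:
    - {"offset": [0,0,0],"rotation": [0,0,0],"claw": 0.7}
    - {"offset": [0,0,0],"rotation": [0,0,0],"claw": 0.7}
    - {"offset": [0,0,0],"rotation": [0,0,0],"claw": 0.7}

```text
clock: 3.07
tcp_pos: [0.5463, -0.2138, 0.0307]
orientation: [2.962, 1.047, 0.01]
contact_force: [-0.5, -0.1, -0.4]
grip_width: 0.0595
gripper_force: 0.0
```

Run:
```python
from h import *
go((.5433,-.2177,.001),down(-51.4))
```

```text
offset [-0.0329, 0.007, 0.198] rotation [0.0012, -0.0031, 0.0028] | t 3.07 tcp [ 0.5463 -0.2138  0.0307] q [-0.18  0.64  0.61  1.94 -0.56  0.73 -0.13] F [-0.5 -0.1 -0.4] w 0.0595 gf 0.0
```

>>> drive_tool:
  rows:
    - {"offset": [-0.033,0.007,0.05],"rotation": [0,-0.003,0.003],"claw": 0.7}
    - {"offset": [-0.033,0.007,0.1],"rotation": [0,-0.003,0.003],"claw": 0.7}
    - {"offset": [-0.033,0.007,0.15],"rotation": [0,-0.003,0.003],"claw": 0.7}
    - {"offset": [-0.033,0.007,0.18],"rotation": [0,-0.003,0.003],"claw": 0.7}
    - {"offset": [-0.033,0.007,0.198],"rotation": [0,-0.003,0.003],"claw": 0.7}
    - {"offset": [-0.033,0.007,0.198],"rotation": [0,-0.003,0.003],"claw": 0.7}
    - {"offset": [-0.033,0.007,0.198],"rotation": [0,-0.003,0.003],"claw": 0.7}

```text
clock: 3.65
tcp_pos: [0.5417, -0.2177, -0.0011]
orientation: [2.965, 1.037, -0.004]
contact_force: [-0.5, 0.1, 0.4]
grip_width: 0.0595
gripper_force: 0.0
```

Run:
```python
from h import *
go((.5433,-.2177,-.003),down(-51.4))
```

```text
offset [0.0082, 0.0067, 0.0124] rotation [-0.0002, 0.0012, -0.0005] | t 3.65 tcp [ 0.5417 -0.2177 -0.0011] q [-0.15  0.69  0.58  1.95 -0.59  0.68 -0.1 ] F [-0.5  0.1  0.4] w 0.0595 gf 0.0
```

>>> drive_tool:
  rows:
    - {"offset": [0.008,0.003,0.012],"rotation": [0,0,0],"claw": 0.7}
    - {"offset": [0.008,0.003,0.012],"rotation": [0,0,0],"claw": 0.5}
    - {"offset": [0.008,0.003,0.012],"rotation": [0,0,0],"claw": 0.5}
    - {"offset": [0.008,0.003,0.012],"rotation": [0,0,0],"claw": 0.5}
    - {"offset": [0.008,0.003,0.012],"rotation": [0,0,0],"claw": 0.5}
    - {"offset": [0.008,0.003,0.012],"rotation": [0,0,0],"claw": 0.5}
  force: 40

```text
clock: 4.15
tcp_pos: [0.5431, -0.2172, -0.0026]
orientation: [2.965, 1.037, -0.003]
contact_force: [0.3, -0.0, -0.2]
grip_width: 0.0428
gripper_force: 0.0
```

Run:
```python
from h import *
go((.5433,-.2177,-.003),down(-51.4))
```

```text
offset [-0.0011, 0.0033, 0.003] rotation [0.0, 0.0009, -0.0005] | t 4.15 tcp [ 0.5431 -0.2172 -0.0026] q [-0.15  0.69  0.58  1.95 -0.59  0.67 -0.1 ] F [ 0.3 -0.  -0.2] w 0.0428 gf 0.0
```

Run:
```python
from h import *
f=grab_frame("side");cv2.imwrite("pics/s2.png",cv2.resize(f["frame"][220:330,300:430],None,fx=6,fy=5.4,interpolation=cv2.INTER_CUBIC)[...,::-1])
g=grab_frame("top");P=cloud(g)
print(np.round(proj(f,[[.5433,-.2177,0]]),1),face(f,(362,298),.012,18))
```

```text
[[360.4 289.7]] [ 523.3 -239.9   11.1    4.3  -36.6]
```

View pics/s2.png

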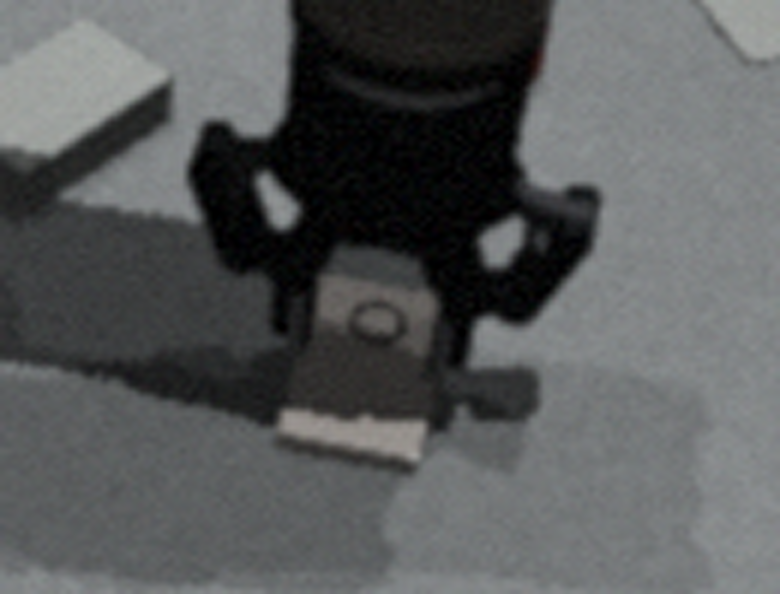

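The fingers are either side of the plate, with the ring still at side pixel (363,280), but 43 mm with no force means they aren't holding it. I'll check the fingertip height in the depth data.

Run:
```python
from h import *
o=get_obs();c=Ro.from_rotvec(o["orientation"])
print(o["clock"],o["grip_width"],o["gripper_force"])
f=grab_frame("side");P=cloud(f);q=c.inv().apply((P.reshape(-1,3)-o["tcp_pos"])).reshape(P.shape)*1000
g=f["frame"].max(-1)
m=(abs(q[...,0])<16)&(abs(q[...,1])<70)&(q[...,2]>-45)&(q[...,2]<0)
for s in(-1,1):
  for lo in range(-45,0,5):
    k=m&(s*q[...,1]>0)&(q[...,2]>=lo)&(q[...,2]<lo+5)
    if k.sum(): print(s,lo,k.sum(),"y",np.round(np.percentile(q[...,1][k],[2,50,98])),"x",np.round(np.percentile(q[...,0][k],[2,50,98])),"dark",(g[k]<50).sum(), "y dark",np.round(np.percentile(q[...,1][k&(g<50)],[2,98])) if (k&(g<50)).any() else"")
```

```text
4.25 0.04233631964506564 0.0
-1 -45 10 y [-34. -26. -21.] x [-12.  -8.   1.] dark 10 y dark [-34. -21.]
-1 -40 14 y [-34. -28. -21.] x [-13.  -9.  -6.] dark 14 y dark [-34. -21.]
-1 -35 9 y [-31. -24. -21.] x [-14.  -9.   6.] dark 9 y dark [-31. -21.]
-1 -30 3 y [-24. -22. -21.] x [-11. -11.  -3.] dark 3 y dark [-24. -21.]
-1 -20 69 y [-23. -11.  -1.] x [-15.  -1.  15.] dark 44 y dark [-23.  -1.]
-1 -15 65 y [-22. -12.  -0.] x [-15.  -1.  14.] dark 45 y dark [-23.  -1.]
-1 -10 7 y [-59. -44. -31.] x [-15.   3.   9.] dark 3 y dark [-45. -31.]
-1 -5 222 y [-69. -49. -27.] x [-15.  -1.  15.] dark 129 y dark [-69. -26.]
1 -45 11 y [22. 28. 33.] x [-13. -10.  -8.] dark 11 y dark [22. 33.]
1 -40 10 y [22. 29. 35.] x [-14. -10.  -3.] dark 9 y dark [22. 34.]
1 -35 8 y [23. 28. 34.] x [-13. -10.  -6.] dark 8 y dark [23. 34.]
1 -30 3 y [23. 23. 25.] x [-12. -11. -10.] dark 3 y dark [23. 25.]
1 -20 70 y [ 1. 10. 24.] x [-15.  -2.  15.] dark 46 y dark [ 2. 24.]
1 -15 63 y [ 0. 12. 25.] x [-15.  -1.  15.] dark 33 y dark [ 1. 25.]
1 -10 22 y [30. 49. 66.] x [-13.   0.  14.] dark 6 y dark [30. 57.]
1 -5 230 y [27. 49. 69.] x [-15.  -1.  15.] dark 69 y dark [26. 56.]
```

The fingertips really end about 27 mm behind the reported TCP at this opening, so they're above the plate's top. I'll reopen and go lower, watching the force.

>>> drive_tool:
  rows:
    - {"offset": [0,0,0],"rotation": [0,0,0],"claw": 0.72}
    - {"offset": [0,0,0],"rotation": [0,0,0],"claw": 0.72}
    - {"offset": [0,0,0],"rotation": [0,0,0],"claw": 0.72}
    - {"offset": [0,0,0.03],"rotation": [0,0,0],"claw": 0.72}
    - {"offset": [0,0,0.06],"rotation": [0,0,0],"claw": 0.72}
    - {"offset": [0,0,0.09],"rotation": [0,0,0],"claw": 0.72}
    - {"offset": [0,0,0.11],"rotation": [0,0,0],"claw": 0.72}
    - {"offset": [0,0,0.11],"rotation": [0,0,0],"claw": 0.72}
    - {"offset": [0,0,0.11],"rotation": [0,0,0],"claw": 0.72}

```text
clock: 5.05
tcp_pos: [0.5428, -0.2172, -0.0195]
orientation: [2.965, 1.037, -0.004]
contact_force: [-0.3, -0.2, -0.7]
grip_width: 0.0611
gripper_force: 0.0
```

```bash
cat > tips.py <<'E'
from h import *
o=get_obs();c=Ro.from_rotvec(o["orientation"])
print("t %.2f"%o["clock"],np.round(o["tcp_pos"],4),"w",round(o["grip_width"],4),np.round(o["contact_force"],1))
f=grab_frame("side");P=cloud(f);q=c.inv().apply((P.reshape(-1,3)-o["tcp_pos"])).reshape(P.shape)*1000
g=f["frame"].max(-1)
for s in(-1,1):
    k=(abs(q[...,0])<16)&(s*q[...,1]>18)&(s*q[...,1]<48)&(q[...,2]>-60)&(q[...,2]<0)&(g<50)&(P[...,2]>.003)
    h=np.sort(P[...,2][k]*1000); print(s,k.sum(),"lowest z mm",np.round(h[:14],1), "y",np.round(np.percentile(q[...,1][k],[2,50,98])))
E
python3 tips.py
```

```text
t 5.05 [ 0.5428 -0.2172 -0.0195] w 0.0611 [-0.3 -0.2 -0.7]
-1 83 lowest z mm [ 3.   3.2  3.4  4.3 10.  10.9 11.1 11.2 11.3 11.5 11.5 11.5 12.  12.6] y [-44. -33. -18.]
1 70 lowest z mm [10.7 11.1 11.3 11.5 11.6 11.7 11.7 11.7 11.9 12.5 12.5 12.7 13.1 13.5] y [19. 35. 43.]
```

>>> drive_tool:
  rows:
    - {"offset": [0,0,0.015],"rotation": [0,0,0],"claw": 0.66}
    - {"offset": [0,0,0.03],"rotation": [0,0,0],"claw": 0.66}
    - {"offset": [0,0,0.045],"rotation": [0,0,0],"claw": 0.66}
    - {"offset": [0,0,0.045],"rotation": [0,0,0],"claw": 0.66}
    - {"offset": [0,0,0.045],"rotation": [0,0,0],"claw": 0.66}

```text
clock: 5.52
tcp_pos: [0.5432, -0.2173, -0.0252]
orientation: [2.965, 1.037, -0.002]
contact_force: [-2.6, 1.4, 9.4]
grip_width: 0.0561
gripper_force: 4.7
```

```bash
python3 tips.py | cut -c1-400
python3 - <<'E'
from h import *
o=get_obs();c=Ro.from_rotvec(o["orientation"])
f=grab_frame("side");cv2.imwrite("pics/s3.png",cv2.resize(f["frame"][245:315,320:410],None,fx=8,fy=8,interpolation=cv2.INTER_CUBIC)[...,::-1])
E
```

```text
t 5.52 [ 0.5432 -0.2173 -0.0252] w 0.0561 [-2.6  1.4  9.4]
-1 81 lowest z mm [ 3.2  3.6  3.6  3.9  4.6  6.1  8.3  8.8  9.   9.5  9.8 10.1 10.4 10.8] y [-40. -30. -19.]
1 76 lowest z mm [ 3.7  3.7  4.2  6.7  7.5  7.7  7.9  8.   8.6  8.8  9.3 10.  10.2 10.3] y [19. 32. 41.]
```

View pics/s3.png

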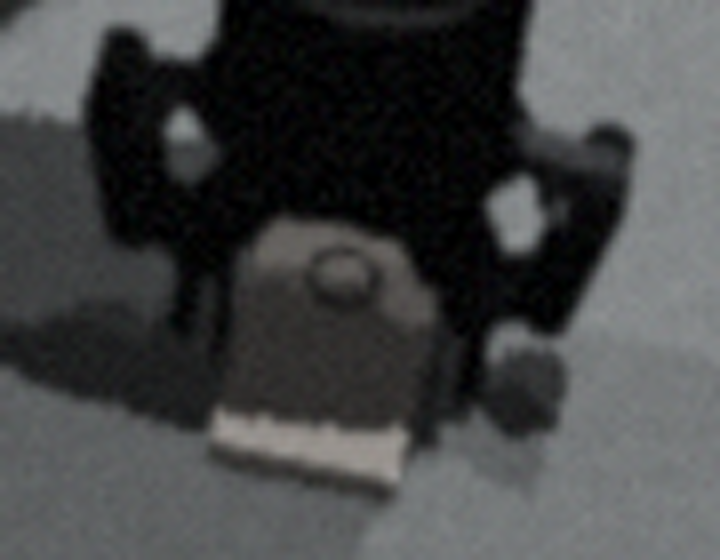

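Both fingers flank the plate and are touching the desk (9 N). I'll rise 4 mm and close.

>>> drive_tool:
  rows:
    - {"offset": [0,0,-0.047],"rotation": [0,0,0],"claw": 0.66}
    - {"offset": [0,0,-0.047],"rotation": [0,0,0],"claw": 0.66}
    - {"offset": [0,0,-0.047],"rotation": [0,0,0],"claw": 0.45}
    - {"offset": [0,0,-0.047],"rotation": [0,0,0],"claw": 0.45}
    - {"offset": [0,0,-0.047],"rotation": [0,0,0],"claw": 0.45}
    - {"offset": [0,0,-0.047],"rotation": [0,0,0],"claw": 0.45}
  force: 40

```text
clock: 6.12
tcp_pos: [0.5436, -0.2175, -0.0181]
orientation: [2.965, 1.037, -0.001]
contact_force: [-1.6, 1.4, 9.4]
grip_width: 0.0486
gripper_force: 40.4
```

>>> drive_tool:
  rows:
    - {"offset": [0,0,-0.05],"rotation": [0,0,0],"claw": 0.45}
    - {"offset": [0,0,-0.15],"rotation": [0,0,0],"claw": 0.45}
    - {"offset": [0,0,-0.3],"rotation": [0,0,0],"claw": 0.45}
    - {"offset": [0,0,-0.45],"rotation": [0,0,0],"claw": 0.45}
    - {"offset": [0,0,-0.5],"rotation": [0,0,0],"claw": 0.45}
    - {"offset": [0,0,-0.5],"rotation": [0,0,0],"claw": 0.45}
    - {"offset": [0,0,-0.5],"rotation": [0,0,0],"claw": 0.45}

```text
clock: 6.7
tcp_pos: [0.5431, -0.2167, 0.0558]
orientation: [2.965, 1.037, -0.003]
contact_force: [-0.5, 0.6, -1.0]
grip_width: 0.0484
gripper_force: 42.1
```

Run:
```python
from h import *
plan((.531,-.048,.057),down(-82.2),2)
f=grab_frame("side");cv2.imwrite("pics/s4.png",cv2.resize(f["frame"][200:320,300:440],None,fx=5,fy=5,interpolation=cv2.INTER_CUBIC)[...,::-1])
```

```text
1 [0.319, -0.465, -0.004] [0.0, 0.0, 0.134] [ 0.537 -0.132  0.056]
2 [0.184, -0.533, -0.004] [0.0, 0.0, 0.134] [ 0.531 -0.048  0.057]
```

View pics/s4.png

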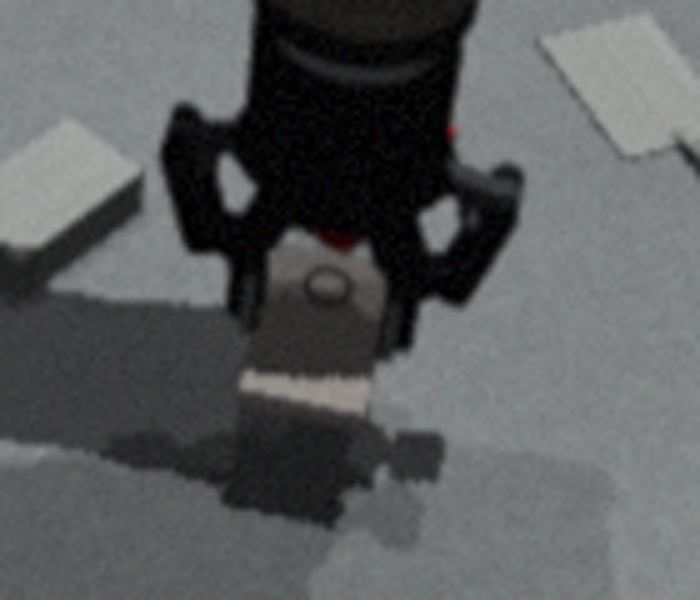

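The plate is held level, with the ring at side pixel (365,257). Moving over the anvil.

>>> drive_tool:
  rows:
    - {"offset": [0.16,-0.23,0],"rotation": [0,0,0.06],"claw": 0.45}
    - {"offset": [0.32,-0.46,0],"rotation": [0,0,0.12],"claw": 0.45}
    - {"offset": [0.32,-0.46,0],"rotation": [0,0,0.134],"claw": 0.45}
    - {"offset": [0.32,-0.46,0],"rotation": [0,0,0.134],"claw": 0.45}
    - {"offset": [0.32,-0.46,0],"rotation": [0,0,0.134],"claw": 0.45}

```text
clock: 7.17
tcp_pos: [0.5371, -0.1327, 0.055]
orientation: [3.076, 0.635, -0.006]
contact_force: [0.7, -0.4, -0.3]
grip_width: 0.0487
gripper_force: 42.1
```

>>> drive_tool:
  rows:
    - {"offset": [0.09,-0.27,0],"rotation": [0,0,0.06],"claw": 0.45}
    - {"offset": [0.18,-0.53,0],"rotation": [0,0,0.12],"claw": 0.45}
    - {"offset": [0.18,-0.53,0],"rotation": [0,0,0.134],"claw": 0.45}
    - {"offset": [0.18,-0.53,0],"rotation": [0,0,0.134],"claw": 0.45}
    - {"offset": [0.18,-0.53,0],"rotation": [0,0,0.134],"claw": 0.45}
    - {"offset": [0.18,-0.53,0],"rotation": [0,0,0.134],"claw": 0.45}

```text
clock: 7.67
tcp_pos: [0.5311, -0.052, 0.056]
orientation: [3.132, 0.212, -0.002]
contact_force: [-0.8, -0.1, -0.5]
grip_width: 0.0488
gripper_force: 42.1
```

Run:
```python
from h import *
o=get_obs();c=Ro.from_rotvec(o["orientation"])
f=grab_frame("side");P=cloud(f)
q=c.inv().apply((P.reshape(-1,3)-o["tcp_pos"])).reshape(P.shape)*1000
b=f["frame"].astype(int)
# plate points: height near tcp+.031, within 50 mm along tool x
k=(abs(q[...,0])<48)&(abs(q[...,1])<25)&(abs(q[...,2]+31)<5)
Q=q[k];print(k.sum(),"tool x",np.round(np.percentile(Q[:,0],[0,1,2,98,99,100])),"y",np.round(np.percentile(Q[:,1],[1,99])),"z med",np.median(Q[:,2]).round(1))
gx=np.polyfit(Q[:,0],Q[:,2],1);print("tilt about",gx)
e=o["tcp_pos"]+c.apply([0,0,-.031]); print("exp. ring px",proj(f,e+.02*np.r_[np.cos(np.radians(7.8)),np.sin(np.radians(7.8)),0]))
go((.531,-.048,.02),down(-82.3))
cv2.imwrite("pics/s5.png",cv2.resize(f["frame"][160:290,230:390],None,fx=5,fy=4.6,interpolation=cv2.INTER_CUBIC)[...,::-1])
```

```text
412 tool x [-42. -42. -41.  21.  29.  37.] y [-25.  24.] z med -30.4
tilt about [-1.41586319e-02 -3.05700151e+01]
exp. ring px [[316.51171077 214.91214588]]
offset [0.0032, -0.0277, 0.2405] rotation [0.001, 0.0008, 0.0] | t 7.72 tcp [ 0.5311 -0.0521  0.0561] q [-0.64  0.6   0.82  2.06 -0.64  0.76 -0.85] F [-0.7 -0.6 -0.1] w 0.0486 gf 42.1
```

View pics/s5.png

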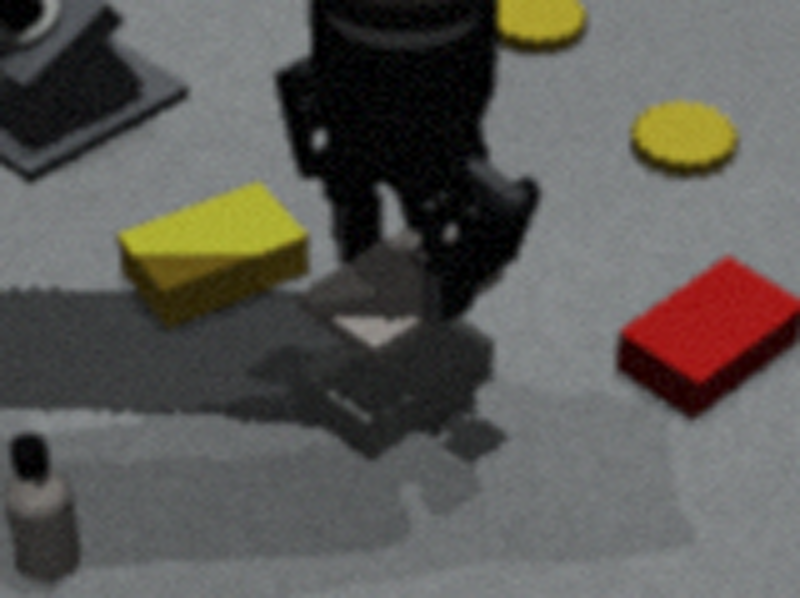

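The plate is over the anvil at crop (375,290), between the yellow block and the red one. Coming down slowly.

>>> drive_tool:
  rows:
    - {"offset": [0.005,-0.026,0.06],"rotation": [0.001,0.001,0],"claw": 0.45}
    - {"offset": [0.005,-0.026,0.12],"rotation": [0.001,0.001,0],"claw": 0.45}
    - {"offset": [0.005,-0.026,0.18],"rotation": [0.001,0.001,0],"claw": 0.45}
    - {"offset": [0.005,-0.026,0.22],"rotation": [0.001,0.001,0],"claw": 0.45}
    - {"offset": [0.005,-0.026,0.24],"rotation": [0.001,0.001,0],"claw": 0.45}
    - {"offset": [0.005,-0.026,0.24],"rotation": [0.001,0.001,0],"claw": 0.45}
    - {"offset": [0.005,-0.026,0.24],"rotation": [0.001,0.001,0],"claw": 0.45}
    - {"offset": [0.005,-0.026,0.24],"rotation": [0.001,0.001,0],"claw": 0.45}

```text
clock: 8.38
tcp_pos: [0.5316, -0.0458, 0.0202]
orientation: [-3.133, -0.214, -0.001]
contact_force: [-0.3, -0.3, -0.3]
grip_width: 0.0488
gripper_force: 42.1
```

Run:
```python
from h import *
go((.5315,-.0482,.011),down(-82.3))
```

```text
offset [-0.0032, 0.0159, 0.0611] rotation [-0.0004, -0.0004, 0.0011] | t 8.38 tcp [ 0.5316 -0.0458  0.0202] q [-0.6   0.65  0.76  2.07 -0.71  0.69 -0.81] F [-0.3 -0.3 -0.3] w 0.0488 gf 42.1
```

>>> drive_tool:
  rows:
    - {"offset": [-0.002,0.016,0],"rotation": [0,0,0],"claw": 0.45}
    - {"offset": [-0.002,0.016,0.01],"rotation": [0,0,0],"claw": 0.45}
    - {"offset": [-0.002,0.016,0.02],"rotation": [0,0,0],"claw": 0.45}
    - {"offset": [-0.002,0.016,0.03],"rotation": [0,0,0],"claw": 0.45}
    - {"offset": [-0.002,0.016,0.04],"rotation": [0,0,0],"claw": 0.45}
    - {"offset": [-0.002,0.016,0.045],"rotation": [0,0,0],"claw": 0.45}
    - {"offset": [-0.002,0.016,0.045],"rotation": [0,0,0],"claw": 0.45}
    - {"offset": [-0.002,0.016,0.045],"rotation": [0,0,0],"claw": 0.45}

```text
clock: 9.05
tcp_pos: [0.5314, -0.048, 0.0131]
orientation: [-3.133, -0.215, -0.0]
contact_force: [0.0, -0.2, -0.1]
grip_width: 0.0488
gripper_force: 42.1
```

```bash
cat > chk.py <<'E'
from h import *
go((.5315,-.0482,.011),down(-82.3))
o=get_obs();c=Ro.from_rotvec(o["orientation"])
f=grab_frame("side");P=cloud(f)
q=c.inv().apply((P.reshape(-1,3)-o["tcp_pos"])).reshape(P.shape)*1000
k=(q[...,0]<-14)&(q[...,0]>-50)&(abs(q[...,1])<23)
Q=P[k]*1000; h,e=np.histogram(Q[:,2],np.arange(-4,70,3));print([(int(a),int(b)) for a,b in zip(e,h) if b>2])
Z=Q[(Q[:,2]>e[len(h)-1-np.argmax((h>8)[::-1])]-6),2];print("top z",np.median(Z).round(1))
E
python3 chk.py
```

```text
offset [0.0007, 0.0012, 0.0141] rotation [-0.0005, -0.0001, 0.0012] | t 9.05 tcp [ 0.5314 -0.048   0.0131] q [-0.58  0.66  0.74  2.07 -0.72  0.68 -0.79] F [ 0.  -0.2 -0.1] w 0.0488 gf 42.1
[(-4, 4), (-1, 49), (2, 18), (5, 6), (8, 17), (11, 7), (14, 11), (17, 14), (20, 9), (23, 14), (26, 14), (29, 17), (32, 8), (35, 15), (38, 9), (41, 119), (44, 75)]
top z 287.4
```

>>> drive_tool:
  rows:
    - {"offset": [0.001,0.001,0.005],"rotation": [0,0,0],"claw": 0.45}
    - {"offset": [0.001,0.001,0.01],"rotation": [0,0,0],"claw": 0.45}
    - {"offset": [0.001,0.001,0.013],"rotation": [0,0,0],"claw": 0.45}
    - {"offset": [0.001,0.001,0.013],"rotation": [0,0,0],"claw": 0.45}

```text
clock: 9.43
tcp_pos: [0.5318, -0.0482, 0.012]
orientation: [-3.132, -0.214, -0.001]
contact_force: [-3.2, 0.4, 9.2]
grip_width: 0.0485
gripper_force: 43.1
```

Contact with the anvil at 9 N. Back off slightly and open.

>>> drive_tool:
  rows:
    - {"offset": [0,0,-0.003],"rotation": [0,0,0],"claw": 0.45}
    - {"offset": [0,0,-0.003],"rotation": [0,0,0],"claw": 0.6}
    - {"offset": [0,0,-0.003],"rotation": [0,0,0],"claw": 0.65}
    - {"offset": [0,0,-0.003],"rotation": [0,0,0],"claw": 0.75}
    - {"offset": [0,0,-0.003],"rotation": [0,0,0],"claw": 0.75}
    - {"offset": [0,0,-0.003],"rotation": [0,0,0],"claw": 0.75}

```text
clock: 9.93
tcp_pos: [0.5316, -0.0482, 0.0116]
orientation: [-3.133, -0.215, -0.0]
contact_force: [0.1, 0.4, 0.0]
grip_width: 0.0641
gripper_force: 0.0
```

>>> drive_tool:
  rows:
    - {"offset": [0,0,-0.2],"rotation": [0,0,0],"claw": 0.75}
    - {"offset": [0,0,-0.4],"rotation": [0,0,0],"claw": 0.75}
    - {"offset": [0,0,-0.65],"rotation": [0,0,0],"claw": 0.75}
    - {"offset": [0,0,-0.9],"rotation": [0,0,0],"claw": 0.75}
    - {"offset": [0,0,-1],"rotation": [0,0,0],"claw": 0.75}
    - {"offset": [0,0,-1],"rotation": [0,0,0],"claw": 0.75}

```text
clock: 10.43
tcp_pos: [0.534, -0.0488, 0.1652]
orientation: [-3.133, -0.214, -0.011]
contact_force: [0.5, 1.0, -0.4]
grip_width: 0.064
gripper_force: 0.0
```

```bash
cat > tester.py <<'E'
from h import *
# stand (x,y,yaw) from fit.py
S=np.array([.5187,.2388]);YAW=.147
L=Ro.from_euler("z",YAW)*Ro.from_euler("y",-25,degrees=True)   # tester frame
O=np.r_[S,0]+Ro.from_euler("z",YAW).apply([-.015,0,.075])
A=L.apply([0,0,1])
def tool(z): # TCP so that the point `z` up the axis is at TCP
    y=L.apply([0,-1,0]);zz=-A;x=np.cross(y,zz)
    return O+A*z,Ro.from_matrix(np.stack([x,y,zz],1))
if __name__=="__main__":
    print("axis",A,"origin",O,"top",O+.068*A)
    plan(tool(.12)[0],tool(.12)[1],3)
E
python3 tester.py
python3 - <<'E'
from h import *
o=get_obs();print(o["clock"],o["tcp_pos"],o["joints"].round(2))
T=grab_frame("top");S=grab_frame("side");np.savez("top1.npz",**T);np.savez("side1.npz",**S)
for f in(T,S):
    P=cloud(f);m=(P[...,2]>.036)&(P[...,2]<.048)&(abs(P[...,0]-.531)<.055)&(abs(P[...,1]+.048)<.04)
    print(m.sum(),cv2.minAreaRect((P[m][:,:2]*1000).astype(np.float32)),np.median(P[m][:,2]))
    u=proj(f,[.51,-.05,.042])[0];print(u,[face(f,u,.042,t).tolist() for t in(15,22)])
im=np.zeros((600,800,3),np.uint8);r=lambda i,k:cv2.resize(i,None,fx=k,fy=k,interpolation=cv2.INTER_CUBIC)
a=r(T["frame"][180:260,300:400],4);b=r(S["frame"][200:270,270:350],5)
im[:320,:400]=a;im[:350,400:]=b;cv2.imwrite("pics/p6.png",im[...,::-1])
E
```

```text
axis [-0.4180603  -0.06190138  0.90630779] origin [0.50386178 0.23660293 0.075     ] top [0.47543368 0.23239364 0.13662893]
1 [-0.092, -0.636, -0.041] [0.0, 0.072, -0.002] [0.507 0.044 0.171]
2 [-0.083, -0.637, -0.053] [0.0, 0.072, -0.002] [0.48  0.137 0.178]
3 [-0.073, -0.637, -0.064] [0.0, 0.072, -0.002] [0.454 0.229 0.184]
10.4333 [ 0.5340242  -0.04877824  0.16523308] [-0.79  0.45  1.    1.98 -0.47  0.95 -0.99]
0 ((0.0, 0.0), (0.0, 0.0), 0.0) nan
[337.8948657  224.15828521] [[361.0, -2.8, 664.6, 194.7, -24.1], [352.1, -65.4, 706.8, 311.0, -22.0]]
623 ((529.9188232421875, -49.36100769042969), (82.18250274658203, 53.95696258544922), 8.433496475219727) 0.04241803853433378
[302.03235    236.79872869] [[339.2, 60.5, 464.5, 167.9, -28.6], [344.2, 39.6, 498.2, 186.6, -31.0]]
  return _methods._mean(a, axis=axis, dtype=dtype,
  ret = ret.dtype.type(ret / rcount)
```

View pics/p6.png

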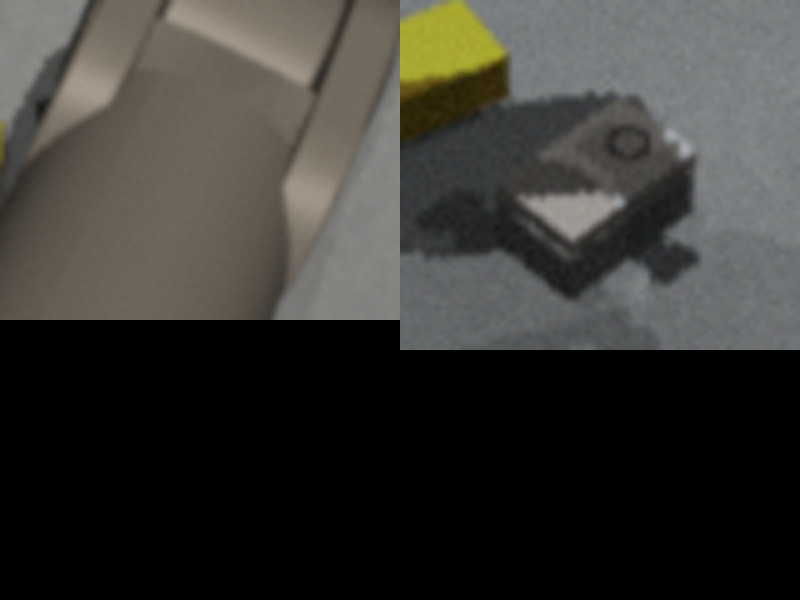

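The plate lies flush on the anvil: the ring is at side pixel (316,229), and plate and anvil rectangles agree within 1 mm and 1.4°. Next, the tester.

>>> drive_tool:
  rows:
    - {"offset": [-0.09,-0.64,-0.04],"rotation": [0,0.072,-0.002],"claw": 0.9}
    - {"offset": [-0.09,-0.64,-0.04],"rotation": [0,0.072,-0.002],"claw": 0.9}
    - {"offset": [-0.09,-0.64,-0.04],"rotation": [0,0.072,-0.002],"claw": 0.9}
    - {"offset": [-0.09,-0.64,-0.04],"rotation": [0,0.072,-0.002],"claw": 0.9}

```text
clock: 10.87
tcp_pos: [0.5017, 0.05, 0.1655]
orientation: [-3.113, -0.23, -0.217]
contact_force: [1.1, 0.3, -0.8]
grip_width: 0.0766
gripper_force: 0.0
```

>>> drive_tool:
  rows:
    - {"offset": [-0.083,-0.64,-0.05],"rotation": [0,0.072,-0.002],"claw": 0.9}
    - {"offset": [-0.083,-0.64,-0.05],"rotation": [0,0.072,-0.002],"claw": 0.9}
    - {"offset": [-0.083,-0.64,-0.05],"rotation": [0,0.072,-0.002],"claw": 0.9}
    - {"offset": [-0.083,-0.64,-0.05],"rotation": [0,0.072,-0.002],"claw": 0.9}

```text
clock: 11.2
tcp_pos: [0.4763, 0.1386, 0.1721]
orientation: [-3.081, -0.223, -0.445]
contact_force: [0.6, 0.4, 0.2]
grip_width: 0.0771
gripper_force: 0.0
```

>>> drive_tool:
  rows:
    - {"offset": [-0.073,-0.64,-0.06],"rotation": [0,0.072,-0.002],"claw": 0.9}
    - {"offset": [-0.073,-0.64,-0.06],"rotation": [0,0.072,-0.002],"claw": 0.9}
    - {"offset": [-0.073,-0.64,-0.06],"rotation": [0,0.072,-0.002],"claw": 0.9}
    - {"offset": [-0.073,-0.64,-0.06],"rotation": [0,0.072,-0.002],"claw": 0.9}
    - {"offset": [-0.073,-0.64,-0.06],"rotation": [0,0.072,-0.002],"claw": 0.9}
    - {"offset": [-0.073,-0.64,-0.06],"rotation": [0,0.072,-0.002],"claw": 0.9}

```text
clock: 11.7
tcp_pos: [0.4485, 0.2367, 0.1784]
orientation: [-3.026, -0.239, -0.666]
contact_force: [-0.2, 0.0, 0.6]
grip_width: 0.0769
gripper_force: 0.0
```

```bash
python3 -c "
from tester import *
go(*tool(.12));go(*tool(.06))"
```

```text
offset [0.0389, 0.0552, -0.0214] rotation [-0.0025, 0.0016, 0.0048] | t 11.70 tcp [0.4485 0.2367 0.1784] q [-2.02  0.08  1.35  2.35  0.33  0.42 -2.38] F [-0.2  0.   0.6] w 0.0769 gf 0.0
offset [0.0402, 0.0572, 0.3786] rotation [-0.0025, 0.0016, 0.0048] | t 11.70 tcp [0.4485 0.2367 0.1784] q [-2.02  0.08  1.35  2.35  0.33  0.42 -2.38] F [-0.2  0.   0.6] w 0.0769 gf 0.0
```

>>> drive_tool:
  rows:
    - {"offset": [0.04,0.056,0],"rotation": [-0.002,0.002,0.005],"claw": 0.9}
    - {"offset": [0.04,0.056,0.1],"rotation": [-0.002,0.002,0.005],"claw": 0.9}
    - {"offset": [0.04,0.056,0.2],"rotation": [-0.002,0.002,0.005],"claw": 0.9}
    - {"offset": [0.04,0.056,0.3],"rotation": [-0.002,0.002,0.005],"claw": 0.9}
    - {"offset": [0.04,0.056,0.38],"rotation": [-0.002,0.002,0.005],"claw": 0.9}
    - {"offset": [0.04,0.056,0.38],"rotation": [-0.002,0.002,0.005],"claw": 0.9}
    - {"offset": [0.04,0.056,0.38],"rotation": [-0.002,0.002,0.005],"claw": 0.9}
    - {"offset": [0.04,0.056,0.38],"rotation": [-0.002,0.002,0.005],"claw": 0.9}

```text
clock: 12.37
tcp_pos: [0.4821, 0.2258, 0.13]
orientation: [-3.034, -0.207, -0.672]
contact_force: [-0.1, 0.2, 0.4]
grip_width: 0.0769
gripper_force: 0.0
```

```bash
python3 -c "
from tester import *
go(*tool(.06));go(*tool(.015))"
```

```text
offset [-0.0158, -0.0498, -0.0031] rotation [0.0033, 0.0001, -0.0047] | t 12.37 tcp [0.4821 0.2258 0.13  ] q [-1.48  0.26  0.9   2.34  0.01  0.25 -2.08] F [-0.1  0.2  0.4] w 0.0769 gf 0.0
offset [-0.0157, -0.0518, 0.2969] rotation [0.0033, 0.0001, -0.0047] | t 12.37 tcp [0.4821 0.2258 0.13  ] q [-1.48  0.26  0.9   2.34  0.01  0.25 -2.08] F [-0.1  0.2  0.4] w 0.0769 gf 0.0
```

>>> drive_tool:
  rows:
    - {"offset": [-0.016,-0.05,0.0],"rotation": [0.003,0,-0.005],"claw": 0.9}
    - {"offset": [-0.016,-0.05,0.05],"rotation": [0.003,0,-0.005],"claw": 0.9}
    - {"offset": [-0.016,-0.05,0.1],"rotation": [0.003,0,-0.005],"claw": 0.9}
    - {"offset": [-0.016,-0.05,0.15],"rotation": [0.003,0,-0.005],"claw": 0.9}
    - {"offset": [-0.016,-0.05,0.15],"rotation": [0.003,0,-0.005],"claw": 0.9}
    - {"offset": [-0.016,-0.05,0.15],"rotation": [0.003,0,-0.005],"claw": 0.9}
    - {"offset": [-0.016,-0.05,0.15],"rotation": [0.003,0,-0.005],"claw": 0.9}

```text
clock: 12.95
tcp_pos: [0.4878, 0.2364, 0.109]
orientation: [-3.026, -0.228, -0.672]
contact_force: [0.4, -1.3, -0.2]
grip_width: 0.0765
gripper_force: 0.0
```

```bash
python3 -c "
from tester import *
go(*tool(.015))"
```

```text
offset [0.0001, 0.0145, 0.1503] rotation [-0.0011, -0.0003, 0.0015] | t 12.95 tcp [0.4878 0.2364 0.109 ] q [-1.37  0.31  0.78  2.33 -0.05  0.2  -2.04] F [ 0.4 -1.3 -0.2] w 0.0765 gf 0.0
```

q6 is close to its lower limit at the full 25° tilt. The pads are flat and close across the lean plane, so I can tilt the tool only about 12° and grip the barrel at an angle in that plane.

```bash
cat >> tester.py <<'E'
def tool2(z,tilt,back=.022):
    "grasp point at z up the axis, tool leaning `tilt` deg"
    M=Ro.from_euler("z",YAW)*Ro.from_euler("y",-tilt,degrees=True)
    y=M.apply([0,-1,0]);zz=-M.apply([0,0,1]);x=np.cross(y,zz)
    return O+A*z+back*zz,Ro.from_matrix(np.stack([x,y,zz],1))
E
python3 -c "
from tester import *
go(*tool2(.060,12));go(*tool2(.045,12))"
```

```text
offset [-0.0328, 0.0141, -0.0068] rotation [-0.001, -0.1137, 0.0016] | t 12.95 tcp [0.4878 0.2364 0.109 ] q [-1.37  0.31  0.78  2.33 -0.05  0.2  -2.04] F [ 0.4 -1.3 -0.2] w 0.0765 gf 0.0
offset [-0.0329, 0.0143, 0.0932] rotation [-0.001, -0.1137, 0.0016] | t 12.95 tcp [0.4878 0.2364 0.109 ] q [-1.37  0.31  0.78  2.33 -0.05  0.2  -2.04] F [ 0.4 -1.3 -0.2] w 0.0765 gf 0.0
```

>>> drive_tool:
  rows:
    - {"offset": [-0.016,0.01,-0.007],"rotation": [0,-0.056,0.001],"claw": 0.9}
    - {"offset": [-0.033,0.01,-0.007],"rotation": [0,-0.114,0.001],"claw": 0.9}
    - {"offset": [-0.033,0.01,0.02],"rotation": [0,-0.114,0.001],"claw": 0.9}
    - {"offset": [-0.033,0.01,0.04],"rotation": [0,-0.114,0.001],"claw": 0.9}
    - {"offset": [-0.033,0.01,0.04],"rotation": [0,-0.114,0.001],"claw": 0.9}
    - {"offset": [-0.033,0.01,0.04],"rotation": [0,-0.114,0.001],"claw": 0.9}

```text
clock: 13.45
tcp_pos: [0.4849, 0.2335, 0.0999]
orientation: [-3.101, -0.231, -0.324]
contact_force: [-1.1, -0.3, -0.0]
grip_width: 0.0767
gripper_force: 0.0
```

```bash
python3 -c "
from tester import *
go(*tool2(.045,12))"
```

```text
offset [0.0232, -0.002, 0.0432] rotation [0.0002, 0.0005, 0.0007] | t 13.45 tcp [0.4849 0.2335 0.0999] q [-1.07  0.34  0.53  2.17 -0.18  0.49 -1.85] F [-1.1 -0.3 -0. ] w 0.0767 gf 0.0
```

>>> drive_tool:
  rows:
    - {"offset": [0.01,-0.002,0.02],"rotation": [0,0,0],"claw": 0.9}
    - {"offset": [0.02,-0.002,0.05],"rotation": [0,0,0],"claw": 0.9}
    - {"offset": [0.03,-0.002,0.076],"rotation": [0,0,0],"claw": 0.9}
    - {"offset": [0.03,-0.002,0.076],"rotation": [0,0,0],"claw": 0.9}
    - {"offset": [0.03,-0.002,0.076],"rotation": [0,0,0],"claw": 0.9}
    - {"offset": [0.03,-0.002,0.076],"rotation": [0,0,0],"claw": 0.9}

```text
clock: 13.95
tcp_pos: [0.493, 0.2351, 0.0904]
orientation: [-3.1, -0.229, -0.324]
contact_force: [-0.8, 0.5, 0.5]
grip_width: 0.0769
gripper_force: 0.0
```

Run:
```python
from tester import *
go(*tool2(.040,12))
o=get_obs();c=Ro.from_rotvec(o["orientation"])
f=grab_frame("side");P=cloud(f);q=c.inv().apply((P.reshape(-1,3)-o["tcp_pos"])).reshape(P.shape)*1000
g=f["frame"].max(-1)
for s in(-1,1):
    k=(abs(q[...,0])<20)&(s*q[...,1]>30)&(s*q[...,1]<62)&(q[...,2]>-90)&(q[...,2]<10)
    print(s,k.sum(),"tool z front",np.round(np.sort(q[...,2][k])[::-1][:12],1),"y",np.round(np.percentile(q[...,1][k],[2,98])) if k.any() else "")
k=(abs(q[...,0])<40)&(abs(q[...,1])<30)&(q[...,2]>-60)&(q[...,2]<10)
for lo in range(-60,10,10):
    j=k&(q[...,2]>=lo)&(q[...,2]<lo+10); 
    if j.sum()>2: print(lo,j.sum(),"x",np.round(np.percentile(q[...,0][j],[3,50,97])),"y",np.round(np.percentile(q[...,1][j],[3,50,97])))
```

```text
offset [-0.0097, 0.0004, 0.0028] rotation [-0.0003, 0.0006, 0.0001] | t 13.95 tcp [0.493  0.2351 0.0904] q [-1.04  0.37  0.51  2.16 -0.2   0.48 -1.83] F [-0.8  0.5  0.5] w 0.0769 gf 0.0
-1 128 tool z front [-30.2 -30.6 -31.3 -31.7 -32.9 -33.  -34.  -34.5 -34.7 -36.4 -37.4 -37.5] y [-59. -35.]
1 123 tool z front [-29.6 -30.3 -32.4 -33.8 -36.7 -37.  -37.3 -38.3 -38.7 -40.4 -40.5 -40.6] y [39. 60.]
-60 15 x [-13.  -6.   1.] y [-2.  2. 12.]
-50 64 x [-19. -10.   2.] y [-9.  5. 14.]
-40 23 x [-18. -11.  -1.] y [ 4. 11. 15.]
-30 23 x [-16.  -8.  -1.] y [ 5. 11. 15.]
-20 20 x [-14.  -8.  -2.] y [-2. 10. 15.]
-10 16 x [-10.  -6.   2.] y [ 3. 10. 14.]
0 47 x [-8. 11. 37.] y [ 4. 12. 20.]
```

The true fingertips are about 31 mm behind the TCP when open (about 21 mm at 26 mm), so I'll go about 16 mm deeper along the tester's axis.

```bash
python3 -c "
from tester import *
go(*tool2(.024,12))"
```

```text
offset [0.014, 0.0007, 0.1075] rotation [-0.0004, 0.0006, 0.0001] | t 14.00 tcp [0.493  0.2351 0.0906] q [-1.04  0.37  0.51  2.16 -0.2   0.48 -1.83] F [-0.5  0.3 -0.1] w 0.0768 gf 0.0
```

>>> drive_tool:
  rows:
    - {"offset": [0.0,0,0.03],"rotation": [0,0,0],"claw": 0.9}
    - {"offset": [0.007,0,0.06],"rotation": [0,0,0],"claw": 0.8}
    - {"offset": [0.012,0,0.09],"rotation": [0,0,0],"claw": 0.7}
    - {"offset": [0.014,0,0.107],"rotation": [0,0,0],"claw": 0.6}
    - {"offset": [0.014,0,0.107],"rotation": [0,0,0],"claw": 0.5}
    - {"offset": [0.014,0,0.107],"rotation": [0,0,0],"claw": 0.5}
  force: 50

```text
clock: 14.5
tcp_pos: [0.4983, 0.2356, 0.075]
orientation: [-3.101, -0.228, -0.323]
contact_force: [0.9, 0.2, 1.0]
grip_width: 0.0429
gripper_force: 0.0
```

>>> drive_tool:
  rows:
    - {"offset": [0,0,0],"rotation": [0,0,0],"claw": 0.4}
    - {"offset": [0,0,0],"rotation": [0,0,0],"claw": 0.3}
    - {"offset": [0,0,0],"rotation": [0,0,0],"claw": 0.2}
    - {"offset": [0,0,0],"rotation": [0,0,0],"claw": 0.1}
    - {"offset": [0,0,0],"rotation": [0,0,0],"claw": 0.1}
    - {"offset": [0,0,0],"rotation": [0,0,0],"claw": 0.1}
  force: 50

```text
clock: 15.0
tcp_pos: [0.4983, 0.236, 0.0755]
orientation: [-3.1, -0.229, -0.324]
contact_force: [-1.4, -1.1, 4.8]
grip_width: 0.0254
gripper_force: 48.9
```

```bash
python3 -c "
from tester import *
go(*tool2(.024,12))
p,R=tool2(.024,12);c=Ro.from_rotvec(get_obs()['orientation'])
print('lift 70mm along axis, tool units',c.inv().apply(A*.07)/.15)"
```

```text
offset [-0.0003, 0.0011, 0.0019] rotation [-0.0006, 0.0006, 0.0] | t 15.00 tcp [0.4983 0.236  0.0755] q [-1.01  0.4   0.48  2.15 -0.23  0.45 -1.81] F [-1.4 -1.1  4.8] w 0.0254 gf 48.9
lift 70mm along axis, tool units [-0.10549462 -0.00052729 -0.45458595]
```

>>> drive_tool:
  rows:
    - {"offset": [-0.015,0,-0.065],"rotation": [0,0,0],"claw": 0.1}
    - {"offset": [-0.03,0,-0.13],"rotation": [0,0,0],"claw": 0.1}
    - {"offset": [-0.045,0,-0.195],"rotation": [0,0,0],"claw": 0.1}
    - {"offset": [-0.06,0,-0.26],"rotation": [0,0,0],"claw": 0.1}
    - {"offset": [-0.075,0,-0.325],"rotation": [0,0,0],"claw": 0.1}
    - {"offset": [-0.09,0,-0.39],"rotation": [0,0,0],"claw": 0.1}
    - {"offset": [-0.105,0,-0.455],"rotation": [0,0,0],"claw": 0.1}
    - {"offset": [-0.12,0,-0.52],"rotation": [0,0,0],"claw": 0.1}
    - {"offset": [-0.136,0,-0.585],"rotation": [0,0,0],"claw": 0.1}
    - {"offset": [-0.136,0,-0.585],"rotation": [0,0,0],"claw": 0.1}
    - {"offset": [-0.136,0,-0.585],"rotation": [0,0,0],"claw": 0.1}

```text
clock: 15.92
tcp_pos: [0.4607, 0.2307, 0.1576]
orientation: [-3.098, -0.229, -0.325]
contact_force: [1.5, 1.7, -2.1]
grip_width: 0.0249
gripper_force: 49.2
```

```bash
cat > tipfit.py <<'E'
from h import *
from scipy.optimize import least_squares
def cyl(q,r,a,b):
    d=np.c_[np.hypot(q[:,0],q[:,1])-r,np.abs(q[:,2]-(a+b)/2)-(b-a)/2]
    return np.linalg.norm(np.maximum(d,0),axis=1)+np.minimum(d.max(1),0)
def probe(rel0=13.,z0=.024,back=.022,cams=("side","top"),show=True):
    "fit tester pose in the tool frame: shift x,z, angle about tool y; pts = lower part below the fingers"
    o=get_obs();c=Ro.from_rotvec(o["orientation"]);out=[]
    fr={n:grab_frame(n) for n in cams}
    for n,f in fr.items():
        P=cloud(f).reshape(-1,3);out.append(c.inv().apply(P-o["tcp_pos"]))
    Q=np.vstack(out)
    def tf(p): # tester->tool : axis dir, origin
        M=Ro.from_euler("y",p[2])*Ro.from_euler("x",np.pi+p[4]); return np.r_[p[0],p[3],p[1]],M
    def loc(p,Q):
        t,M=tf(p);return M.inv().apply(Q-t)
    p=np.array([rel0*0,z0-back,np.radians(rel0),0,0]);p[0]=(z0)*np.sin(p[2])*-1
    p[1]=-back+z0*np.cos(p[2])
    for s in(.016,.010,.007):
        L=loc(p,Q);w=Q[(L[:,2]<.012)&(L[:,2]>-.062)&(np.hypot(L[:,0],L[:,1])<.02*(L[:,2]>-.003)+.009+s)]
        sd=lambda p:(lambda L:np.min([cyl(L,.02,0,.006),cyl(L,.013,.006,.065),cyl(L,.009,-.04,0),cyl(L,.003,-.054,-.04)],0))(loc(p,w))
        p=least_squares(sd,p,loss="soft_l1",f_scale=.002).x
    t,M=tf(p);W=lambda z:o["tcp_pos"]+c.apply(t+M.apply([0,0,z]))
    ax=(W(1)-W(0));r=sd(p)
    if show: print(cams,len(w),"p mm/deg",np.round(p*[1e3,1e3,57.3,1e3,57.3],1),"med|r| %.4f"%np.median(abs(r)),"tip",np.round(W(-.054),4),"org",np.round(W(0),4),"axis",np.round(ax,3),"lean %.1f"%np.degrees(np.arccos(ax[2])))
    return p,t,M,c,o
E
python3 - <<'E'
from tester import *
go(*tool2(.11,12))
from tipfit import *
probe(13);probe(-13);probe(13,cams=("side",));probe(-13,cams=("side",))
E
```

```text
offset [0.0048, 0.0036, 0.0314] rotation [-0.0012, 0.0001, 0.0002] | t 15.92 tcp [0.4607 0.2307 0.1576] q [-1.2   0.2   0.62  2.17 -0.04  0.62 -1.99] F [ 1.5  1.7 -2.1] w 0.0249 gf 49.2
('side', 'top') 289 p mm/deg [ 4.8  1.6 12.9 -0.1 -1. ] med|r| 0.0008 tip [0.4882 0.2341 0.1081] org [0.4656 0.2316 0.157 ] axis [-0.418 -0.047  0.907] lean 24.9
('side', 'top') 281 p mm/deg [ 5.1  2.  12.2  0.  -1.3] med|r| 0.0007 tip [0.4879 0.2331 0.1066] org [0.4659 0.2311 0.1559] axis [-0.407 -0.038  0.913] lean 24.1
('side',) 165 p mm/deg [ 4.7  1.1 12.4  0.7 -0.3] med|r| 0.0008 tip [0.4874 0.2331 0.1071] org [0.4654 0.2301 0.1564] axis [-0.408 -0.056  0.911] lean 24.3
('side',) 167 p mm/deg [ 4.8  0.4 12.3  0.7  0.6] med|r| 0.0007 tip [0.4872 0.2338 0.1078] org [0.4654 0.23   0.1571] axis [-0.404 -0.07   0.912] lean 24.2
```

The tester is out: tip at z = 0.108, and the fit gives it about 12.6° to the tool. Planning the carry to 75 mm over the ring, upright.

```bash
cat > goal.py <<'E'
from tipfit import *
MARK=np.array([.5505,-.0455,.042])
def goal(p,h,yaw=-82.):
    "TCP pose that stands the tester upright with its free tip h above the mark"
    t=np.r_[p[0],p[3],p[1]];M=Ro.from_euler("y",p[2])*Ro.from_euler("x",np.pi+p[4])
    a=M.apply([0,0,1]); D=down(yaw)
    # rotate tool so that a -> up, starting from tool-down
    v=D.apply(a);k=np.cross(v,[0,0,1]);s=np.linalg.norm(k)
    R=Ro.from_rotvec(k/s*np.arctan2(s,v[2]))*D
    return MARK+[0,0,h]-R.apply(t+M.apply([0,0,-.054])),R
P=np.array([.0048,.0014,np.radians(12.6),.0002,np.radians(-.5)])
E
python3 - <<'E'
from goal import *
S=dict(np.load("side1.npz"));print("ring side",ray(S,(315.8-.4,228.6-.4),.042))
print(goal(P,.075)[0]);plan(*goal(P,.075),3)
E
```

```text
ring side [[ 0.55062211 -0.04635524  0.042     ]]
[ 0.5461383  -0.04592805  0.17341502]
1 [0.104, 0.634, -0.017] [0.001, -0.071, 0.001] [0.489 0.138 0.162]
2 [0.102, 0.634, -0.033] [0.001, -0.071, 0.001] [0.518 0.046 0.168]
3 [0.098, 0.634, -0.049] [0.001, -0.071, 0.001] [ 0.546 -0.046  0.173]
```

>>> drive_tool:
  rows:
    - {"offset": [0.02,0.1,-0.1],"rotation": [0,-0.01,0],"claw": 0.1}
    - {"offset": [0.04,0.24,-0.12],"rotation": [0,-0.025,0],"claw": 0.1}
    - {"offset": [0.06,0.37,-0.12],"rotation": [0,-0.04,0],"claw": 0.1}
    - {"offset": [0.08,0.5,-0.12],"rotation": [0,-0.055,0],"claw": 0.1}
    - {"offset": [0.104,0.63,-0.12],"rotation": [0.001,-0.071,0.001],"claw": 0.1}

```text
clock: 16.63
tcp_pos: [0.486, 0.1376, 0.1776]
orientation: [-3.123, -0.228, -0.101]
contact_force: [1.6, -0.3, -1.8]
grip_width: 0.0253
gripper_force: 49.3
```

>>> drive_tool:
  rows:
    - {"offset": [0.02,0.16,0],"rotation": [0,-0.018,0],"claw": 0.1}
    - {"offset": [0.05,0.32,0.02],"rotation": [0,-0.036,0],"claw": 0.1}
    - {"offset": [0.075,0.48,0.04],"rotation": [0,-0.054,0],"claw": 0.1}
    - {"offset": [0.1,0.63,0.05],"rotation": [0.001,-0.071,0.001],"claw": 0.1}

```text
clock: 16.97
tcp_pos: [0.5152, 0.0459, 0.1703]
orientation: [3.131, 0.225, -0.123]
contact_force: [0.3, -0.1, -1.0]
grip_width: 0.0251
gripper_force: 49.3
```

>>> drive_tool:
  rows:
    - {"offset": [0.02,0.16,0],"rotation": [0,-0.018,0],"claw": 0.1}
    - {"offset": [0.05,0.32,-0.02],"rotation": [0,-0.036,0],"claw": 0.1}
    - {"offset": [0.075,0.48,-0.03],"rotation": [0,-0.054,0],"claw": 0.1}
    - {"offset": [0.098,0.63,-0.049],"rotation": [0.001,-0.071,0.001],"claw": 0.1}
    - {"offset": [0.098,0.63,-0.049],"rotation": [0.001,-0.071,0.001],"claw": 0.1}
    - {"offset": [0.098,0.63,-0.049],"rotation": [0.001,-0.071,0.001],"claw": 0.1}
    - {"offset": [0.098,0.63,-0.049],"rotation": [0.001,-0.071,0.001],"claw": 0.1}

```text
clock: 17.55
tcp_pos: [0.5433, -0.0436, 0.176]
orientation: [3.107, 0.221, -0.341]
contact_force: [-0.4, 0.2, -0.8]
grip_width: 0.025
gripper_force: 49.5
```

Run:
```python
from goal import *
p=probe(12.6)[0];q=probe(12.6,cams=("side",))[0]
go(*goal(p,.075));go(*goal(q,.02));go(*goal(p,.02))
```

```text
('side', 'top') 230 p mm/deg [ 4.5  1.4 12.3  0.4 -0.6] med|r| 0.0005 tip [ 0.5472 -0.0435  0.1197] org [ 0.5474 -0.0434  0.1737] axis [0.003 0.003 1.   ] lean 0.3
('side',) 219 p mm/deg [ 4.2  1.  12.9  0.6  0.2] med|r| 0.0006 tip [ 0.5473 -0.0421  0.1204] org [ 0.547  -0.0428  0.1744] axis [-0.005 -0.013  1.   ] lean 0.8
offset [0.0226, 0.0228, 0.0162] rotation [0.0015, 0.0016, 0.002] | t 17.70 tcp [ 0.5431 -0.0428  0.1764] q [-0.53  0.5   0.67  1.77 -0.27  1.2  -1.19] F [ 0.3  0.6 -0.9] w 0.0249 gf 49.5
offset [0.1039, 0.024, 0.3762] rotation [-0.0055, -0.0035, 0.0028] | t 17.70 tcp [ 0.5431 -0.0428  0.1764] q [-0.53  0.5   0.67  1.77 -0.27  1.2  -1.19] F [ 0.3  0.6 -0.9] w 0.0249 gf 49.5
offset [0.1019, 0.0257, 0.3742] rotation [0.0015, 0.0016, 0.002] | t 17.70 tcp [ 0.5431 -0.0428  0.1764] q [-0.53  0.5   0.67  1.77 -0.27  1.2  -1.19] F [ 0.3  0.6 -0.9] w 0.0249 gf 49.5
```

>>> drive_tool:
  rows:
    - {"offset": [0.03,0.01,0.07],"rotation": [0,0,0.002],"claw": 0.1}
    - {"offset": [0.05,0.015,0.15],"rotation": [0,0,0.002],"claw": 0.1}
    - {"offset": [0.075,0.02,0.23],"rotation": [0,0,0.002],"claw": 0.1}
    - {"offset": [0.09,0.025,0.31],"rotation": [0,0,0.002],"claw": 0.1}
    - {"offset": [0.103,0.025,0.375],"rotation": [0,0,0.002],"claw": 0.1}
    - {"offset": [0.103,0.025,0.375],"rotation": [0,0,0.002],"claw": 0.1}
    - {"offset": [0.103,0.025,0.375],"rotation": [0,0,0.002],"claw": 0.1}
    - {"offset": [0.103,0.025,0.375],"rotation": [0,0,0.002],"claw": 0.1}
    - {"offset": [0.103,0.025,0.375],"rotation": [0,0,0.002],"claw": 0.1}

```text
clock: 18.45
tcp_pos: [0.5475, -0.0472, 0.1189]
orientation: [3.107, 0.215, -0.338]
contact_force: [-0.2, 0.7, -1.6]
grip_width: 0.0249
gripper_force: 49.5
```

Run:
```python
from goal import *
p=probe(12.6)[0];q=probe(12.6,cams=("side",))[0]
go(*goal(q,.0));go(*goal(p,.0))
f=grab_frame("side");np.savez("side2.npz",**f)
im=cv2.resize(f["frame"][170:260,270:370],None,fx=6,fy=6,interpolation=cv2.INTER_CUBIC);cv2.imwrite("pics/s7.png",im[...,::-1])
print(np.round(proj(f,MARK),1),np.round(proj(f,MARK+[0,0,.02]),1))
```

```text
('side', 'top') 199 p mm/deg [ 4.5  1.3 12.8  0.6 -0.3] med|r| 0.0006 tip [ 0.552  -0.0471  0.0627] org [ 0.5516 -0.0472  0.1167] axis [-0.007 -0.002  1.   ] lean 0.4
('side',) 201 p mm/deg [ 4.3  1.3 12.9  0.5 -0. ] med|r| 0.0006 tip [ 0.5517 -0.0467  0.0628] org [ 0.5513 -0.047   0.1168] axis [-0.007 -0.006  1.   ] lean 0.6
offset [0.0262, -0.0097, 0.1357] rotation [-0.0028, -0.004, -0.0004] | t 18.60 tcp [ 0.5473 -0.0471  0.1189] q [-0.5   0.58  0.64  1.81 -0.32  1.1  -1.15] F [-0.8 -0.8 -1.2] w 0.0250 gf 49.5
offset [0.0248, -0.0104, 0.1358] rotation [-0.0008, -0.0038, -0.0007] | t 18.60 tcp [ 0.5473 -0.0471  0.1189] q [-0.5   0.58  0.64  1.81 -0.32  1.1  -1.15] F [-0.8 -0.8 -1.2] w 0.0250 gf 49.5
[[315.1 228. ]] [[315.2 221.9]]
```

View pics/s7.png

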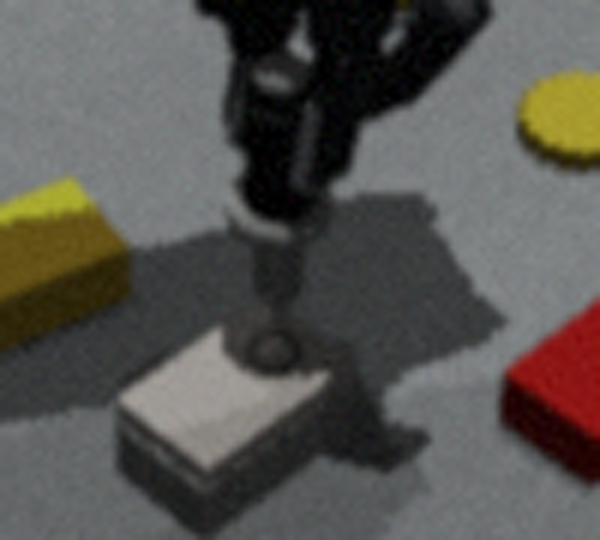

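The tip is directly above the ring at side pixel (315,228), 20 mm up and upright within 0.6°. Lowering slowly.

>>> drive_tool:
  rows:
    - {"offset": [0.005,-0.005,0.03],"rotation": [-0.001,-0.003,0],"claw": 0.1}
    - {"offset": [0.01,-0.01,0.06],"rotation": [-0.001,-0.003,0],"claw": 0.1}
    - {"offset": [0.016,-0.01,0.085],"rotation": [-0.001,-0.003,0],"claw": 0.1}
    - {"offset": [0.02,-0.01,0.105],"rotation": [-0.001,-0.003,0],"claw": 0.1}
    - {"offset": [0.023,-0.01,0.12],"rotation": [-0.001,-0.003,0],"claw": 0.1}
    - {"offset": [0.025,-0.01,0.13],"rotation": [-0.001,-0.003,0],"claw": 0.1}
    - {"offset": [0.027,-0.01,0.14],"rotation": [-0.001,-0.003,0],"claw": 0.1}
    - {"offset": [0.029,-0.01,0.149],"rotation": [-0.001,-0.003,0],"claw": 0.1}
    - {"offset": [0.029,-0.01,0.149],"rotation": [-0.001,-0.003,0],"claw": 0.1}
    - {"offset": [0.029,-0.01,0.149],"rotation": [-0.001,-0.003,0],"claw": 0.1}
    - {"offset": [0.029,-0.01,0.149],"rotation": [-0.001,-0.003,0],"claw": 0.1}

```text
clock: 19.57
tcp_pos: [0.5461, -0.0455, 0.0958]
orientation: [3.103, 0.215, -0.349]
contact_force: [-1.6, 0.5, 1.5]
grip_width: 0.0249
gripper_force: 49.5
```

Run:
```python
from goal import *
p=probe(12.8)[0];q=probe(12.8,cams=("side",))[0]
F=[]
for i in range(6): F.append(get_obs()["contact_force"]); grab_frame("side")
print(np.mean(F,0).round(2));go(*goal(p,-.006))
```

```text
('side', 'top') 242 p mm/deg [ 15.5  38.1 -43.7   4.9  10.3] med|r| 0.0027 tip [ 0.5081 -0.0457  0.0259] org [ 0.5533 -0.0493  0.0552] axis [ 0.838 -0.067  0.542] lean 57.2
('side',) 208 p mm/deg [ 14.9  33.2 -37.9   1.3  -0.1] med|r| 0.0026 tip [ 0.512  -0.0515  0.0259] org [ 0.5534 -0.0458  0.0601] axis [0.767 0.106 0.633] lean 50.7
[-1.13  0.25  1.04]
offset [-0.2264, -0.0662, -0.0168] rotation [-0.1021, 0.4884, 0.0099] | t 20.02 tcp [ 0.5461 -0.0455  0.0957] q [-0.49  0.61  0.62  1.82 -0.34  1.07 -1.15] F [-1.   0.4  1.4] w 0.0249 gf 49.5
```

>>> drive_tool:
  rows:
    - {"offset": [0.001,0,0.005],"rotation": [0,0,0],"claw": 0.1}
    - {"offset": [0.002,0,0.01],"rotation": [0,0,0],"claw": 0.1}
    - {"offset": [0.003,0,0.015],"rotation": [0,0,0],"claw": 0.1}
    - {"offset": [0.0045,0,0.0195],"rotation": [0,0,0],"claw": 0.1}
    - {"offset": [0.0045,0,0.0195],"rotation": [0,0,0],"claw": 0.1}
    - {"offset": [0.0045,0,0.0195],"rotation": [0,0,0],"claw": 0.1}
    - {"offset": [0.0045,0,0.0195],"rotation": [0,0,0],"claw": 0.1}
    - {"offset": [0.0045,0,0.0195],"rotation": [0,0,0],"claw": 0.1}

```text
clock: 20.68
tcp_pos: [0.5461, -0.0455, 0.0927]
orientation: [3.103, 0.215, -0.349]
contact_force: [-1.5, 0.0, 1.8]
grip_width: 0.0246
gripper_force: 49.5
```

```bash
sed -i 's/P=cloud(f).reshape(-1,3);out/P=cloud(f).reshape(-1,3);P=P[P[:,2]>zmin];out/; s/show=True):/show=True,zmin=0.):/' tipfit.py
python3 - <<'E'
from goal import *
probe(12.8,zmin=.054);probe(12.8,cams=("side",),zmin=.054)
F=[];Z=[]
for i in range(8): o=get_obs();F.append(o["contact_force"]);Z.append(o["tcp_pos"]);f=grab_frame("side")
print(np.mean(F,0).round(2),np.mean(Z,0).round(4),o["clock"],o["grip_width"],o["gripper_force"])
p=np.array([.0045,.0013,np.radians(12.7),.0005,np.radians(-.2)])
t=np.r_[p[0],p[3],p[1]];M=Ro.from_euler("y",p[2])*Ro.from_euler("x",np.pi+p[4]);c=Ro.from_rotvec(o["orientation"])
print("free tip",(np.mean(Z,0)+c.apply(t+M.apply([0,0,-.054]))).round(4),"axis",c.apply(M.apply([0,0,1])).round(3))
P=cloud(f);m=(P[...,2]>.036)&(P[...,2]<.048)&(abs(P[...,0]-.531)<.055)&(abs(P[...,1]+.048)<.04)
print(m.sum(),cv2.minAreaRect((P[m][:,:2]*1000).astype(np.float32)),np.median(P[m][:,2]))
E
```

```text
('side', 'top') 173 p mm/deg [ 4.1  1.2 13.3  0.2 -0.2] med|r| 0.0007 tip [ 0.5503 -0.0451  0.0366] org [ 0.5498 -0.0452  0.0906] axis [-0.009 -0.002  1.   ] lean 0.5
('side',) 174 p mm/deg [ 4.2  1.3 12.1  0.9  1. ] med|r| 0.0006 tip [ 0.5492 -0.0448  0.0364] org [ 0.5501 -0.0459  0.0904] axis [ 0.016 -0.02   1.   ] lean 1.4
[-1.37  0.37  1.7 ] [ 0.5461 -0.0455  0.0926] 21.1833 0.02497564733277856 49.52637076377869
free tip [ 0.5502 -0.0454  0.0364] axis [ 0.002 -0.     1.   ]
569 ((530.5537109375, -49.825469970703125), (82.68940734863281, 52.33487319946289), 8.123963356018066) 0.04219576498266676
```

The tip is pressed about 5.5 mm with about 2.9 N, the tester is upright, it's within about 1 mm of the ring's centre, and the plate hasn't moved. Handing in.

```bash
python3 -c "
from bench import hand_in
print(hand_in())"
```

```text
the job is handed in; nothing more can be done
None
```

The job is handed in at about 21 s, with no verdict returned: the plate is released flat and in line on the anvil, and the gripper is holding the tester upright about 1 mm from the ring's centre, pressed about 5.5 mm (about 2.9 N).

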